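# Change the sampling tubes on a push-in manifold and shut its guard

### The arm

A 6-joint arm with a two-finger parallel gripper is mounted at the origin on a cart in front of the work surface, level with it; the furniture and walls round the work are solid. World frame = base frame: x ahead of the robot, y to its left, z up, the work surface at z = 0. Lengths are in m, angles in rad, forces in N, time in s.
With the tool pointing down it reaches from about 0.225 to 0.875 m from the base axis. Payload 3.4 kg.
Tool frame: the origin (TCP) lies midway between the tips of the shut fingers; the grasp point (between the pads) lies 19 mm behind it; x points along the fingers, z is the direction in which the jaws open and shut, and the axes are right-handed (so a half turn about x gives the same grasp; the last joint's range is limited). The gripper opens to 85 mm and grips with 20 to 120 N. Pads are 22 mm wide; open, the fingers measure 114 mm over their backs; the gripper's body (76 mm by 85 mm) begins 54 mm behind the grasp point. The pads swing forward as they close: fully open they stand 13 mm farther back than shut.
Start: joints at [1.184, 0.276, 1.505, -0, 1.361, -0.121], TCP at [0.151, 0.555, 0.231] pointing down, gripper open.
Joint ranges: [-2.89, 2.89], [-0.75, 2.08], [0.22, 2.7], [-1.18, 4.32], [0.11, 2.71], [-2.7, 2.7]. Speed limits (rad/s): [2.57, 2.57, 3.14, 3.14, 3.14, 3.14].

### API

Orientations are given as a unit quaternion [w, x, y, z].
In Python, from rig import manip, eyes gives the robot as it stands. The module is installed in compiled form; this text tells all that it offers.
- The arm moves only by the shell command python3 -m crank 'ROWS' [FORCE]. ROWS is JSON, a list of rows, each a list of 7 numbers: the shift along the tool's x, y, z in cm, then the turn, a rotation vector about the tool's x, y, z in degrees, then the finger opening in cm, from 0 to 8.54. A call has 1 to 5 rows; each row is the pose to reach, as a shift and turn from the pose commanded when the call began, along the tool's axes at that moment; what a row does not reach only later rows make up. A row lasts 1/8 s, in which the tool goes at most 62.5 mm and 10.7 degrees, less where a joint would pass 70% of its speed; a pose out of reach is approached as far as the arm can. A call with a gripper value outside its range is refused whole. The fingers move at their own pace and stop on an object; FORCE is the grip in N (left out, the last holds). Time passes only in rows, so rows that repeat a pose let the fingers close. It gives the time, the measured TCP pose, the force and the opening at its end, in the units of the state.
- manip.get_state(): the state, without advancing time (a new reading comes with each control period).
- eyes.get_image(name): name is "scene" or "top" or "wrist"; returns a dict with "color" (480x640x3 uint8, blue, green, red), "z_map" (480x640 float32, m along the optical axis (not along the pixel's ray), 0 where there is no reading), "vertical_fov" (degrees; the focal length in pixels is half the picture's height over the tangent of half this angle, whatever the lens; pixels are square), "cx", "cy" (the principal point, pixels), "dist" ([k1, k2, p1, p2, k3] as OpenCV has them; the pictures are not rectified), "eye" and "attitude" of the camera in the world. Camera axes: x right, y up, looking along -z (the intrinsics and any distortion apply to the point x, -y, -z); pixel columns grow to the right and rows downward; lengths in m; the calibration is good to about 2 mm. A picture is of the moment at which its call begins.
- manip.sign_off(): hands the job in, once; it reports no verdict.
The state is a dict: "clock": time; "qpos": joint angles; "qd": joint speeds; "effort": joint torques, N m; "position": TCP position; "ee_rot": TCP orientation; "contact_force": force on the tool from outside, world axes, zero at the start; "moment": the same for the moment, N m; "width": finger opening in m.
Only numpy, scipy, OpenCV 4.12 (cv2) and the standard library are available. Lean on these libraries where they do the work, as an engineer would, in place of code of your own. Each camera call takes 0.05 s, during which the arm holds its last target.

### The job

Take every used (red-banded) sampling tube out of the manifold by holding its orange release collar down while drawing the tube out, and stand it in a hole of the red rack. Push every fresh (blue-banded) tube from the white rack into any free port until it is fully home and locked with its collar sprung back up, and only when all that is done push the guard door shut until it snaps into its catch. Never force a locked tube, keep the tubes upright, drop none, and leave the other things on the bench where they are.

Things in the scene. Friction and masses are not known exactly. Their poses are not given: they have to be found in the camera images.
- used_1: Used sampling tube: steel, 14 mm diameter, 130 mm long, 60 g, two RED bands near its top; may be absent. Origin: centre of its lower end; z up along the tube. Starts locked in port_1, its top 42 mm above the collar. The first 9 mm taper to a 6 mm rounded tip; a locking groove 7 mm thick lies 15 to 22 mm above the lower end; plain above.
- used_2: Used sampling tube: steel, 14 mm diameter, 130 mm long, 60 g, two RED bands near its top; may be absent. Origin: centre of its lower end; z up along the tube. Starts locked in port_2, its top 42 mm above the collar. The first 9 mm taper to a 6 mm rounded tip; a locking groove 7 mm thick lies 15 to 22 mm above the lower end; plain above.
- used_3: Used sampling tube: steel, 14 mm diameter, 130 mm long, 60 g, two RED bands near its top; may be absent. Origin: centre of its lower end; z up along the tube. Starts locked in port_3, its top 42 mm above the collar. The first 9 mm taper to a 6 mm rounded tip; a locking groove 7 mm thick lies 15 to 22 mm above the lower end; plain above.
- fresh_1: Fresh sampling tube, exactly like the used ones but with two BLUE bands; may be absent. Starts standing in a hole of the white rack, lower end 15 mm and top 145 mm above the worktop. Origin: centre of its lower end; z up along the tube.
- fresh_2: Fresh sampling tube, exactly like the used ones but with two BLUE bands; may be absent. Starts standing in a hole of the white rack, lower end 15 mm and top 145 mm above the worktop. Origin: centre of its lower end; z up along the tube.
- fresh_3: Fresh sampling tube, exactly like the used ones but with two BLUE bands; may be absent. Starts standing in a hole of the white rack, lower end 15 mm and top 145 mm above the worktop. Origin: centre of its lower end; z up along the tube.
- manifold: Fixed aluminium block, 76 x 172 x 83 mm, three push-in ports 48 mm apart. Origin on the worktop under port_2, x to its back, y along the ports (port_3 at +y). A tube fully home: lower end 12 mm, top 142 mm above the worktop. Merely lowered in, it stops on the closed spring grip, about 17 mm higher; a straight push of about 4 to 10 N drives it home, where the grip snaps into its groove.
- port_1 (a point): Port 1: centre of the top face of its orange release collar when released, 100 mm above the worktop. The collar is a ring round the tube, 34 mm outer, 17 mm inner diameter; the bore under it is 16 mm wide with a bevelled mouth.
- collar_1 (a joint): How far port_1's collar is pressed down: 0 (up) to 0.005 m. Spring: 2.8 N at first, 9.8 N fully in. Beyond 0.0026 m the tube is free, else it is locked. Fingertips beside the tube can press the collar, then close on the tube and lift both: after 1 mm of rise the groove is past the grip and the tube comes out, though the collar springs up.
- port_2 (a point): Port 2: centre of the top face of its orange release collar when released, 100 mm above the worktop. The collar is a ring round the tube, 34 mm outer, 17 mm inner diameter; the bore under it is 16 mm wide with a bevelled mouth.
- collar_2 (a joint): How far port_2's collar is pressed down: 0 (up) to 0.005 m. Spring: 2.8 N at first, 9.8 N fully in. Beyond 0.0026 m the tube is free, else it is locked. Fingertips beside the tube can press the collar, then close on the tube and lift both: after 1 mm of rise the groove is past the grip and the tube comes out, though the collar springs up.
- port_3 (a point): Port 3: centre of the top face of its orange release collar when released, 100 mm above the worktop. The collar is a ring round the tube, 34 mm outer, 17 mm inner diameter; the bore under it is 16 mm wide with a bevelled mouth.
- collar_3 (a joint): How far port_3's collar is pressed down: 0 (up) to 0.005 m. Spring: 2.8 N at first, 9.8 N fully in. Beyond 0.0026 m the tube is free, else it is locked. Fingertips beside the tube can press the collar, then close on the tube and lift both: after 1 mm of rise the groove is past the grip and the tube comes out, though the collar springs up.
- guard (a joint): Angle of the clear guard door with blue frame (200 mm wide, top 122 mm above the worktop) before the ports: 0 shut, 0.7 to 1.1 rad at the start, growing as it opens towards the manifold's -x. It stays where it is left; in the last 0.08 rad a spring-ball catch resists with a few N, then snaps and holds it at 0.
- guard_hinge (a point): On the vertical hinge axis of the guard, 89 mm above the worktop. This frame turns with the door: the door runs from here along its -y, and its outer face looks along its -x.
- guard_edge (a point): On the outer face of the guard's top rail, 112 mm above the worktop, 140 mm from the hinge axis: a good place to push, towards this frame's +x (it turns with the door). Rail 9 mm thick, 12 mm high. Below, a black tab stands 13 mm out of the outer face, 188 mm from the hinge, 64 to 94 mm above the worktop.
- used_rack: Red plastic rack, 50 x 156 x 60 mm, 0.9 kg, loose; origin: centre of its underside, z up, y along its row of three holes, which lie at y = -48, 0 and +48 mm, x = 0; 23 mm wide, 45 mm deep from its top. A tube in one has its lower end 15 mm and its top 145 mm above the worktop. Empty at the start.
- fresh_rack: White plastic rack of the same outer size as the red one, with holes 19 mm wide, fixed; it holds the fresh tubes. Origin: centre of its underside; y along its row of holes, 48 mm apart.
- marker_pen: Red-capped marker pen, 135 mm long, a bystander. Origin: centre of its underside.
- pipette_bulb: Brown rubber pipette bulb, 84 mm long, a bystander. Origin: centre of its underside.

How it is judged:
On the way, in this order (a step that is already met when the one before it is completed fails the run):
1. every used tube stands in the red rack, every fresh tube is locked home in a port, and the guard is still open (z of used_1 in the frame of used_rack between 0.005 and 0.03 m and x of used_1 in the frame of used_rack between -0.012 and 0.012 m and y of used_1 in the frame of used_rack between -0.065 and 0.065 m and angle between each of used_1, used_2, used_3's own z axis and vertical below 0.35 rad and z of used_2 in the frame of used_rack between 0.005 and 0.03 m and x of used_2 in the frame of used_rack between -0.012 and 0.012 m and y of used_2 in the frame of used_rack between -0.065 and 0.065 m and z of used_3 in the frame of used_rack between 0.005 and 0.03 m and x of used_3 in the frame of used_rack between -0.012 and 0.012 m and y of used_3 in the frame of used_rack between -0.065 and 0.065 m and z of each of fresh_1, fresh_2, fresh_3 in the frame of manifold below 0.0145 m and angle between each of fresh_1, fresh_2, fresh_3's own z axis and vertical below 0.12 rad and (horizontal distance between fresh_1 and port_1 below 0.008 m or horizontal distance between fresh_1 and port_2 below 0.008 m or horizontal distance between fresh_1 and port_3 below 0.008 m) and (horizontal distance between fresh_2 and port_1 below 0.008 m or horizontal distance between fresh_2 and port_2 below 0.008 m or horizontal distance between fresh_2 and port_3 below 0.008 m) and (horizontal distance between fresh_3 and port_1 below 0.008 m or horizontal distance between fresh_3 and port_2 below 0.008 m or horizontal distance between fresh_3 and port_3 below 0.008 m) and value of joint each of collar_1, collar_2, collar_3 below 0.0012 m and value of joint guard above 0.1 rad), for 0.2 s.
2. the guard is shut on its catch (value of joint guard below 0.02 rad), for 0.2 s.
At the end, for the whole second after the job is handed in: Each used tube stands in a hole of the red rack (within 20 degrees of upright); each fresh tube is in a port, within 7 degrees of upright, its lower end less than 14.5 mm above the worktop; all three collars are back up to within 1.2 mm; the guard is within 0.02 rad of shut; everything at rest (z of used_1 in the frame of used_rack between 0.005 and 0.03 m and x of used_1 in the frame of used_rack between -0.012 and 0.012 m and y of used_1 in the frame of used_rack between -0.065 and 0.065 m and angle between each of used_1, used_2, used_3's own z axis and vertical below 0.35 rad and z of used_2 in the frame of used_rack between 0.005 and 0.03 m and x of used_2 in the frame of used_rack between -0.012 and 0.012 m and y of used_2 in the frame of used_rack between -0.065 and 0.065 m and z of used_3 in the frame of used_rack between 0.005 and 0.03 m and x of used_3 in the frame of used_rack between -0.012 and 0.012 m and y of used_3 in the frame of used_rack between -0.065 and 0.065 m and z of each of fresh_1, fresh_2, fresh_3 in the frame of manifold below 0.0145 m and angle between each of fresh_1, fresh_2, fresh_3's own z axis and vertical below 0.12 rad and (horizontal distance between fresh_1 and port_1 below 0.008 m or horizontal distance between fresh_1 and port_2 below 0.008 m or horizontal distance between fresh_1 and port_3 below 0.008 m) and (horizontal distance between fresh_2 and port_1 below 0.008 m or horizontal distance between fresh_2 and port_2 below 0.008 m or horizontal distance between fresh_2 and port_3 below 0.008 m) and (horizontal distance between fresh_3 and port_1 below 0.008 m or horizontal distance between fresh_3 and port_2 below 0.008 m or horizontal distance between fresh_3 and port_3 below 0.008 m) and value of joint each of collar_1, collar_2, collar_3 below 0.0012 m and linear speed of each of used_1, used_2, used_3, fresh_1, fresh_2, fresh_3, used_rack below 0.02 m/s and value of joint guard below 0.02 rad); the robot touches nothing.
It fails at once if a used tube is pulled or pushed with more than 45 N against its fitting (contact force between any of used_1, used_2, used_3 and manifold above 45 N).
It fails at once if a tube is tipped over or dropped on its side (angle between any of used_1, used_2, used_3, fresh_1, fresh_2, fresh_3's own z axis and vertical above 0.7 rad).
It fails at once if a bystander is pushed more than 3 cm (distance of any of marker_pen, pipette_bulb from where it was at the start of the episode above 0.03 m).
Of used_1, used_2, used_3 only 2 to 3 are there at a start; the rules pass over those that are not, and their reading is None.
Of fresh_1, fresh_2, fresh_3 only 2 to 3 are there at a start; the rules pass over those that are not, and their reading is None.
At some moment in a run one of used_rack may be knocked a few centimetres aside while the robot is not near it.
It also fails if it takes over 210 s, if anything falls off the work surface, if the arm or the gripper's body presses on something with over 40 N, if the wrist force passes 120 N, or if a joint passes its speed limit or range.

## Working session

There is one attempt and no reset: what is moved stays moved. The work goes in short steps, Python scripts to look and compute and a shell command to move; the robot and the scene stay as the last step left them, time stands still between calls to the robot, and variables do not carry over. Pictures are saved under pics/ and viewed, and the job is handed in when it is done.

```bash
mkdir -p pics; ls
cat > h.py <<'E'
import numpy as np, cv2
from rig import manip, eyes
from scipy.spatial.transform import Rotation as R
def rot(q): return R.from_quat([q[1],q[2],q[3],q[0]])
def grab(n,save=None):
    im=eyes.get_image(n)
    if save: cv2.imwrite('pics/'+save,im['color'])
    return im
def K(im):
    f=240/np.tan(np.radians(im['vertical_fov'])/2)
    return np.array([[f,0,im['cx']],[0,f,im['cy']],[0,0,1.]])
def rays(im,px):
    u=cv2.undistortPoints(np.array(px,float).reshape(-1,1,2),K(im),np.array(im['dist'],float)).reshape(-1,2)
    d=np.c_[u[:,0],-u[:,1],-np.ones(len(u))]
    return np.array(im['eye']),rot(im['attitude']).apply(d)
def plane(im,px,z):
    o,d=rays(im,px); t=(z-o[2])/d[:,2]; return o+d*t[:,None]
def depthpts(im,px):
    o,d=rays(im,px); px=np.array(px,int).reshape(-1,2); z=im['z_map'][px[:,1],px[:,0]]
    return o+d*z[:,None]
def proj(im,P):
    c=rot(im['attitude']).inv().apply(np.array(P,float).reshape(-1,3)-np.array(im['eye']))
    c=c*[1,-1,-1]
    return cv2.projectPoints(c,np.zeros(3),np.zeros(3),K(im),np.array(im['dist'],float))[0].reshape(-1,2)
def cent(mask,amin=15):
    n,l,s,c=cv2.connectedComponentsWithStats(mask.astype(np.uint8))
    return [(c[i].round(1),s[i]) for i in range(1,n) if s[i][4]>=amin]
E
python3 - <<'E'
from h import *
for n in("scene","top","wrist"):
    im=grab(n,f'a_{n}.png'); print(n,im['eye'],im['attitude'],im['vertical_fov'],im['cx'],im['cy'],im['dist'])
print(manip.get_state())
E
```

```text
pics
scene [-0.1705819  -0.78833652  0.64062246] [ 0.79507388  0.45673242 -0.20513155 -0.34230697] 50.98837740670629 313.7342169804013 246.33217089913018 [0.01166847 0.         0.         0.         0.        ]
top [ 0.40652797 -0.15831649  1.29613924] [ 0.71510665  0.04236829 -0.03756292 -0.69671833] 42.25054002908337 320.62009258417226 242.68972684968637 [-0.01790739  0.          0.          0.          0.        ]
wrist [0.07035097 0.57732196 0.37324231] [ 0.78383003 -0.13100901 -0.09882628  0.5988994 ] 67.26118000871887 327.5761971679085 237.38911647947552 [-0.07166427  0.          0.          0.          0.        ]
{'clock': 0.15, 'qpos': array([ 1.18398053e+00,  2.76454308e-01,  1.50584016e+00,  2.21221797e-05,
        1.36068190e+00, -1.20993669e-01]), 'qd': array([ 0.00048201, -0.00238315, -0.00411474, -0.00045428, -0.00133222,
       -0.0006384 ]), 'effort': array([ 1.02946483e-04, -4.17149341e+01, -2.46031183e+01, -3.09738116e-04,
        7.65859731e-03,  5.77369576e-06]), 'position': array([0.15090157, 0.55444627, 0.23063667]), 'ee_rot': array([ 0.56142546, -0.42957006,  0.56227667,  0.42908736]), 'contact_force': array([0.5615946 , 0.21677732, 0.46047714]), 'moment': array([ 0.00417771, -0.01059684, -0.00809964]), 'width': 0.08515966540418768}
```

View pics/a_scene.png

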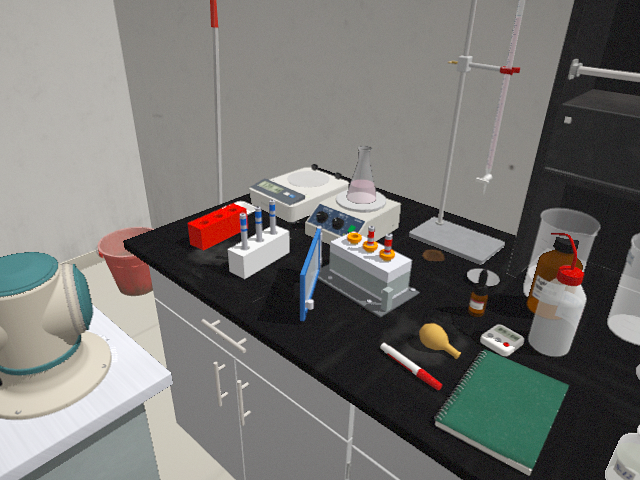

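View pics/a_top.png

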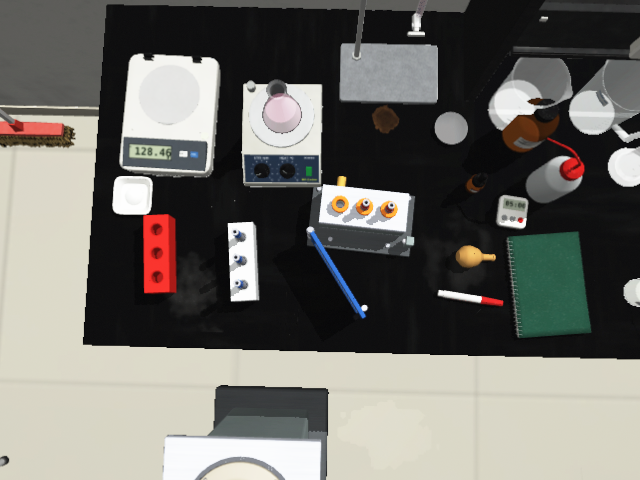

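View pics/a_wrist.png

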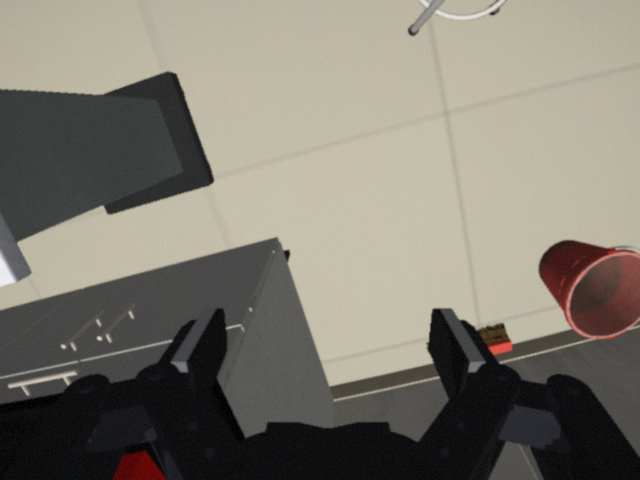

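The top view shows red rack at about px (159,253), white rack with 3 fresh tubes at (238,260), manifold at (365,215) with the left port apparently empty, and the guard running from (310,230) to (363,315). Next I'll measure.

Run:
```python
from h import *
im=grab('top'); c=im['color']; cv2.imwrite('pics/zoom1.png',cv2.resize(c[170:330,220:430],None,fx=3.8,fy=3.7,interpolation=cv2.INTER_CUBIC))
hsv=cv2.cvtColor(c,cv2.COLOR_BGR2HSV)
H,S,V=[hsv[...,i].astype(int) for i in range(3)]
org=(H>8)&(H<24)&(S>150)&(V>120)
for p,s in cent(org,30): print('orange',p,s,plane(im,[p],.1)[0].round(4))
blue=(H>95)&(H<125)&(S>110)&(V>60)
for p,s in cent(blue,8): print('blue',p,s,plane(im,[p],.145)[0].round(4))
red=((H<6)|(H>174))&(S>150)&(V>90)
for p,s in cent(red,15): print('red',p,s,plane(im,[p],.06)[0].round(4))
sc=grab('scene');cc=sc['color']; cv2.imwrite('pics/zoom2.png',cv2.resize(cc[180:330,180:430],None,fx=3.2,fy=3.2,interpolation=cv2.INTER_CUBIC))
```

```text
orange [338.7 180.4] [337 176   5  10  30] [ 0.6661 -0.1806  0.1   ]
orange [339.6 203.8] [332 196  16  17 157] [ 0.6196 -0.1834  0.1   ]
orange [363.8 207.8] [356 199  17  16 129] [ 0.6129 -0.2308  0.1   ]
orange [387.8 210.5] [381 201  16  17 127] [ 0.6088 -0.2776  0.1   ]
orange [471.1 256.4] [458 245  38  21 310] [ 0.5231 -0.4398  0.1   ]
blue [193.6 154.3] [190 151   8   7  45] [0.6999 0.097  0.145 ]
blue [250.5 167. ] [245 156  21  26 217] [ 0.6779 -0.0122  0.145 ]
blue [290.4 168.6] [254 156  64  26 760] [ 0.6767 -0.0879  0.145 ]
blue [336.7 274.6] [310 231  56  88 717] [ 0.4784 -0.1801  0.145 ]
blue [238.4 235.2] [236 232   5   6  19] [0.5473 0.0053 0.145 ]
blue [239.5 260. ] [237 257   5   6  19] [0.5009 0.0013 0.145 ]
blue [240.8 284.4] [238 281   5   7  18] [ 0.4556 -0.0029  0.145 ]
red [ 29.7 128.5] [  0 120  64  16 549] [0.7681 0.4575 0.06  ]
red [571.2 163.8] [547 138  38  41 462] [ 0.7214 -0.6534  0.06  ]
red [159.1 253.6] [ 143  214   34   80 2483] [0.5165 0.175  0.06  ]
red [520.  219.6] [518 218   5   5  17] [ 0.6039 -0.5478  0.06  ]
red [491.4 301. ] [481 296  23  10 145] [ 0.4393 -0.4895  0.06  ]
```

```bash
sleep 0
```

```text
(no output)
```

View pics/zoom1.png

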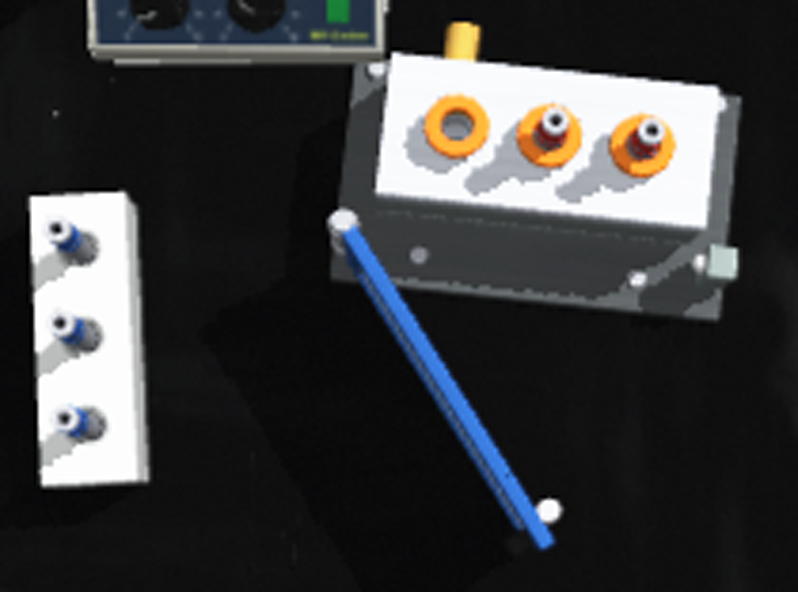

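View pics/zoom2.png

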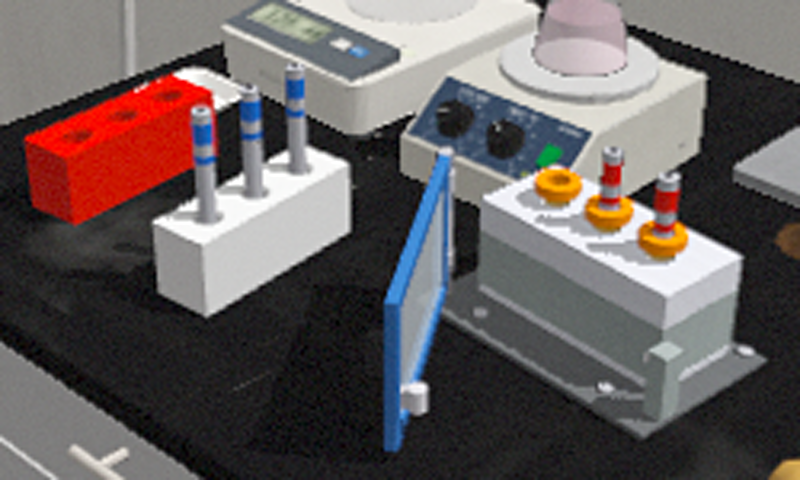

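```bash
cat >> h.py <<'E'
def Rt(a):
    a=np.radians(a); z=np.array([np.cos(a),np.sin(a),0]); x=np.array([0,0,-1.]); return np.c_[x,np.cross(z,x),z]
def go(p,a):
    s=manip.get_state(); R0=rot(s['ee_rot']); T=R0.inv().apply(np.array(p)-s['position'])*100
    z=R0.as_matrix()[:,2]; 
    print('t',round(s['clock'],2),'pos',s['position'].round(4),'jaw',np.degrees(np.arctan2(z[1],z[0])).round(2),'tilt',R0.as_matrix()[:,0].round(4),'F',s['contact_force'].round(2),'w',round(s['width'],4),'q6',s['qpos'][5].round(2))
    for k in (a,a+180):
        rv=(R0.inv()*R.from_matrix(Rt(k))).as_rotvec(degrees=True)
        print('jaw',k,'row',np.r_[T,rv].round(2).tolist())
E
python3 - <<'E'
from h import *
go([.58,-.20,.30],-6.5)
go([.48,0,.30],-85)
go([.51,.17,.30],-85)
E
```

```text
t 0.25 pos [0.151  0.5546 0.2309] jaw 74.77 tilt [-3.e-04 -8.e-04 -1.e+00] F [ 0.3  -0.23 -0.79] w 0.0853 q6 -0.12
jaw -6.5 row [-6.86, -61.22, -61.55, 81.27, -0.05, 0.03]
jaw 173.5 row [-6.86, -61.22, -61.55, -98.73, -0.03, -0.05]
t 0.25 pos [0.151  0.5546 0.2309] jaw 74.77 tilt [-3.e-04 -8.e-04 -1.e+00] F [ 0.3  -0.23 -0.79] w 0.0853 q6 -0.12
jaw -85 row [-6.88, -46.31, -44.88, 159.77, -0.02, 0.07]
jaw 95 row [-6.88, -46.31, -44.88, -20.23, -0.05, -0.01]
t 0.25 pos [0.151  0.5546 0.2309] jaw 74.77 tilt [-3.e-04 -8.e-04 -1.e+00] F [ 0.3  -0.23 -0.79] w 0.0853 q6 -0.12
jaw -85 row [-6.89, -44.74, -27.69, 159.77, -0.02, 0.07]
jaw 95 row [-6.89, -44.74, -27.69, -20.23, -0.05, -0.01]
```

```bash
python3 -m crank '[[-7,0,0,0,0,0,8.5],[-7,-61,-61,40,0,0,8.5],[-7,-61,-61,81,0,0,8.5],[-7,-61,-61,81,0,0,8.5],[-7,-61,-61,81,0,0,8.5]]'
python3 - <<'E'
from h import *
go([.61,-.20,.28],-6.5)
E
```

```text
clock: 0.88
position: [0.2758, 0.3361, 0.2961]
ee_rot: [0.681, -0.192, 0.68, 0.192]
contact_force: [1.1, 0.1, -0.6]
width: 0.0848
t 0.88 pos [0.2758 0.3361 0.2961] jaw 31.5 tilt [ 9.e-04  3.e-04 -1.e+00] F [ 1.12  0.1  -0.56] w 0.0848 q6 0.17
jaw -6.5 row [1.62, -63.17, 0.49, 37.99, 0.05, -0.01]
jaw 173.5 row [1.62, -63.17, 0.49, -142.0, 0.01, 0.07]
```

```bash
python3 -m crank '[[0,-63,0.5,38,0,0,3],[0,-63,0.5,38,0,0,3],[0,-63,0.5,38,0,0,3],[0,-63,0.5,38,0,0,3],[0,-63,0.5,38,0,0,3]]'
python3 - <<'E'
from h import *
go([.61,-.20,.28],-6.5)
E
```

```text
clock: 1.5
position: [0.4427, 0.0717, 0.2962]
ee_rot: [0.706, 0.039, 0.706, -0.038]
contact_force: [1.7, 0.9, -0.4]
width: 0.0301
t 1.5 pos [0.4427 0.0717 0.2962] jaw -6.25 tilt [ 1.e-03  6.e-04 -1.e+00] F [ 1.68  0.85 -0.37] w 0.0301 q6 0.11
jaw -6.5 row [1.62, -25.19, 19.59, 0.25, 0.05, -0.04]
jaw 173.5 row [1.62, -25.19, 19.59, -179.75, 0.06, 0.08]
```

```bash
python3 -m crank '[[1.6,-28,19,0,0,0,3],[1.6,-28,19,0,0,0,3],[1.6,-28,19,0,0,0,3],[1.6,-28,19,0,0,0,3],[1.6,-28,19,0,0,0,3]]'; python3 -m crank '[[0,0,0,0,0,0,3],[0,0,0,0,0,0,3]]'
python3 - <<'E'
from h import *
go([.61,-.20,.28],-6.5)
im=grab('wrist','w1.png'); print(im['eye'])
E
```

```text
clock: 2.12
position: [0.589, -0.2041, 0.281]
ee_rot: [0.706, 0.039, 0.706, -0.038]
contact_force: [1.6, 0.4, 0.1]
width: 0.0299
clock: 2.38
position: [0.5879, -0.2018, 0.2806]
ee_rot: [0.706, 0.039, 0.707, -0.038]
contact_force: [0.3, 0.3, -0.2]
width: 0.0298
t 2.38 pos [ 0.5879 -0.2018  0.2806] jaw -6.23 tilt [-0.0015  0.0015 -1.    ] F [ 0.33  0.29 -0.22] w 0.0298 q6 -0.33
jaw -6.5 row [0.05, 0.42, 2.18, 0.27, -0.09, -0.08]
jaw 173.5 row [0.05, 0.42, 2.18, -179.73, 0.12, -0.15]
[ 0.59705285 -0.11831954  0.42337815]
```

View pics/w1.png

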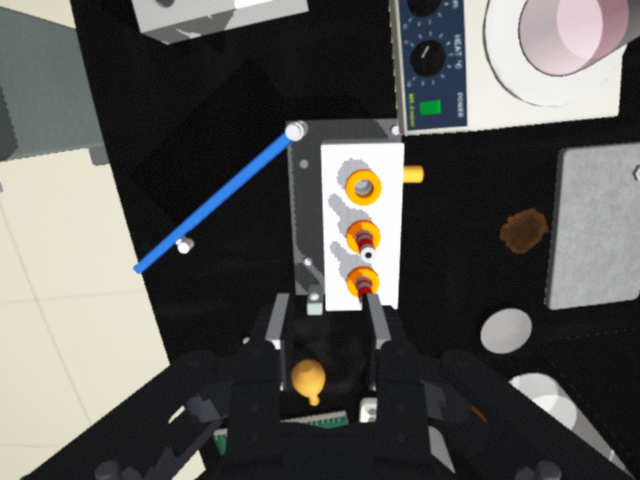

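Wrist view: empty port collar at (364,187), occupied collars at (363,236) and (363,282), fingers centred near x=328.

```bash
cat >> h.py <<'E'
def hsvm(im):
    h=cv2.cvtColor(im['color'],cv2.COLOR_BGR2HSV); return [h[...,i].astype(int) for i in range(3)]
def collars(im,z=.1,lim=60):
    H,S,V=hsvm(im); m=((H>8)&(H<24)&(S>150)&(V>120)).astype(np.uint8)
    out=[]
    for c in cv2.findContours(m,cv2.RETR_EXTERNAL,cv2.CHAIN_APPROX_NONE)[0]:
        if len(c)<lim*0.5: continue
        hull=cv2.convexHull(c); P=plane(im,hull.reshape(-1,2)+0.0,z)
        (x,y),r=cv2.minEnclosingCircle(P[:,:2].astype(np.float32))
        if .013<r<.024: out.append((round(x,4),round(y,4),round(r,4)))
    return out
E
python3 - <<'E'
from h import *
for n in('wrist','top'):
    im=grab(n); print(n,collars(im))
im=grab('wrist')
for p in [(364,187),(368,254)]: print(plane(im,[p],.1),plane(im,[p],.142))
t=grab('top')
# tube tops: white discs by zoom
c=cv2.cvtColor(t['color'],cv2.COLOR_BGR2GRAY)
cv2.imwrite('pics/z3.png',np.hstack([cv2.resize(t['color'][190:225,350:400],None,fx=8,fy=8,interpolation=cv2.INTER_NEAREST),cv2.resize(im['color'][225:260,345:395],None,fx=8,fy=8,interpolation=cv2.INTER_NEAREST)]))
E
```

```text
wrist [(0.6147, -0.2778, 0.0174), (0.6175, -0.2309, 0.0168), (0.622, -0.1838, 0.0165)]
top []
[[ 0.62295666 -0.18282495  0.1       ]] [[ 0.61954181 -0.17430311  0.142     ]]
[[ 0.62189272 -0.2484817   0.1       ]] [[ 0.61861557 -0.23146184  0.142     ]]
```

View pics/z3.png

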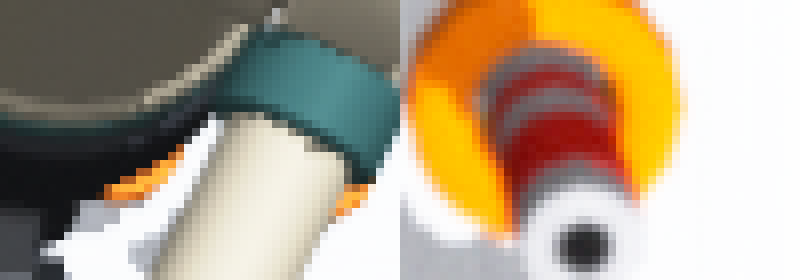

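Run:
```python
from h import *
go([.618,-.231,.165],-5.8)
```

```text
t 2.62 pos [ 0.588  -0.2009  0.2819] jaw -6.11 tilt [ 8.e-04 -1.e-04 -1.e+00] F [ 0.73  0.03 -0.32] w 0.0301 q6 -0.33
jaw -5.8 row [11.7, -2.68, 3.3, -0.31, 0.05, 0.0]
jaw 174.2 row [11.7, -2.68, 3.3, 179.69, 0.0, -0.07]
```

```bash
python3 -m crank '[[0,-2.7,3.3,0,0,0,3],[6,-2.7,3.3,0,0,0,3],[11.6,-2.7,3.3,0,0,0,3],[11.6,-2.7,3.3,0,0,0,3]]' 25
python3 - <<'E'
from h import *
go([.618,-.231,.11],-5.8)
im=grab('wrist','w2.png'); print(im['eye'])
E
```

```text
clock: 3.12
position: [0.6148, -0.2302, 0.1608]
ee_rot: [0.703, 0.04, 0.71, -0.036]
contact_force: [0.4, -0.7, 0.5]
width: 0.0297
t 3.12 pos [ 0.6148 -0.2302  0.1608] jaw -6.15 tilt [-0.0097  0.005  -0.9999] F [ 0.36 -0.72  0.52] w 0.0297 q6 -0.36
jaw -5.8 row [5.08, -0.07, 0.38, -0.35, -0.58, -0.23]
jaw 174.2 row [5.08, -0.07, 0.38, 179.65, -0.35, 0.91]
[ 0.62507284 -0.14708746  0.30384189]
```

View pics/w2.png

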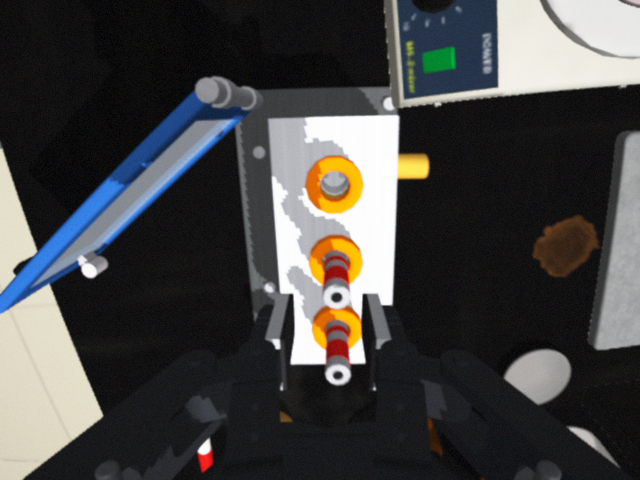

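```bash
python3 -m crank '[[0,0,0,0,0,0,3]]';python3 - <<'E'
from h import *
go([.618,-.231,.11],-5.8)
im=grab('wrist')
s=manip.get_state(); p=s['position']; Rr=rot(s['ee_rot']).as_matrix()
print('tcp px',proj(im,p), 'gp',proj(im,p-.019*Rr[:,0]))
print(collars(im),plane(im,[(337,296),(338,374)],.142))
E
```

```text
clock: 3.3
position: [0.6201, -0.2331, 0.1687]
ee_rot: [0.708, 0.037, 0.704, -0.039]
contact_force: [-0.2, 0.3, 0.3]
width: 0.0302
t 3.3 pos [ 0.6201 -0.2331  0.1687] jaw -6.17 tilt [ 0.0054 -0.0026 -1.    ] F [-0.23  0.31  0.31] w 0.0302 q6 -0.36
jaw -5.8 row [5.86, 0.2, -0.26, -0.37, 0.32, 0.12]
jaw 174.2 row [5.86, 0.2, -0.26, 179.63, 0.18, -0.5]
tcp px [[328.12483445 312.01510766]] gp [[328.17724984 336.43978629]]
[(0.6144, -0.2778, 0.0176), (0.6181, -0.2307, 0.0171), (0.6222, -0.1842, 0.0165)] [[ 0.62431251 -0.24003274  0.142     ]
 [ 0.61988221 -0.29067185  0.142     ]]
```

```bash
python3 -m crank '[[0,0,0,0,0,0,3],[0,0,0,0,0,0,3],[0,0,0,0,0,0,3]]';python3 - <<'E'
from h import *
go([.618,-.231,.11],-5.8)
im=grab('wrist','w3.png')
s=manip.get_state(); p=s['position']; Rr=rot(s['ee_rot']).as_matrix()
print(p,'tcp px',proj(im,p), 'gp',proj(im,p-.019*Rr[:,0]))
print(collars(im)); cv2.imwrite('pics/w3z.png',cv2.resize(im['color'][240:400,250:420],None,fx=4,fy=3.7))
E
```

```text
clock: 3.72
position: [0.6183, -0.2326, 0.1657]
ee_rot: [0.706, 0.038, 0.706, -0.038]
contact_force: [0.5, 0.3, -0.1]
width: 0.0298
t 3.73 pos [ 0.6183 -0.2326  0.1657] jaw -6.2 tilt [ 7.e-04 -2.e-04 -1.e+00] F [ 0.46  0.31 -0.08] w 0.0298 q6 -0.36
jaw -5.8 row [5.57, 0.16, -0.05, -0.4, 0.04, 0.01]
jaw 174.2 row [5.57, 0.16, -0.05, 179.6, 0.02, -0.06]
[ 0.61824184 -0.23262232  0.16546251] tcp px [[327.80264747 311.21889075]] gp [[327.85676813 335.49698537]]
[(0.6144, -0.2779, 0.0176), (0.6181, -0.2309, 0.0171), (0.6222, -0.1842, 0.0166)]
```

View pics/w3z.png

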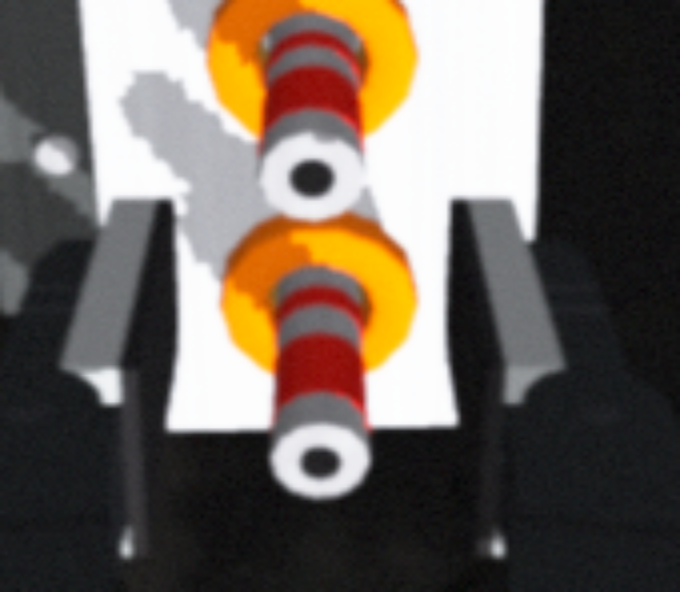

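Run:
```python
from h import *
im=grab('wrist'); print(plane(im,[(328,287.8),(330,364.6)],.142))
go([.618,-.231,.103],-5.0)
```

```text
[[ 0.61828689 -0.23258355  0.142     ]
 [ 0.61421633 -0.28037288  0.142     ]]
t 3.83 pos [ 0.6182 -0.2326  0.1653] jaw -6.21 tilt [ 1.e-04  1.e-04 -1.e+00] F [-0.74  0.07  0.55] w 0.0302 q6 -0.36
jaw -5.0 row [6.23, 0.15, -0.04, -1.21, 0.01, -0.0]
jaw 175.0 row [6.23, 0.15, -0.04, 178.79, -0.01, -0.01]
```

```bash
python3 -m crank '[[3,0,0,-1.2,0,0,3],[5.2,0,0,-1.2,0,0,3],[5.4,0,0,-1.2,0,0,2.2],[5.4,0,0,-1.2,0,0,2.2],[5.4,0,0,-1.2,0,0,2.2]]'; python3 -m crank '[[0,0,0,0,0,0,2.1],[0,0,0,0,0,0,2.1],[0,0,0,0,0,0,2.1]]'
python3 - <<'E'
from h import *
go([.6183,-.2326,.095],-5.0)
im=grab('wrist','w4.png')
E
```

```text
clock: 4.45
position: [0.619, -0.233, 0.1125]
ee_rot: [0.707, 0.031, 0.706, -0.031]
contact_force: [0.5, 0.3, -0.0]
width: 0.0222
clock: 4.82
position: [0.6183, -0.2326, 0.1114]
ee_rot: [0.707, 0.031, 0.706, -0.031]
contact_force: [0.4, 0.4, 0.6]
width: 0.0214
t 4.83 pos [ 0.6183 -0.2326  0.1114] jaw -5.0 tilt [ 3.e-04 -0.e+00 -1.e+00] F [0.43 0.45 0.63] w 0.0214 q6 -0.38
jaw -5.0 row [1.64, -0.0, 0.0, -0.0, 0.02, 0.0]
jaw 175.0 row [1.64, -0.0, 0.0, 180.0, 0.0, -0.03]
```

View pics/w4.png

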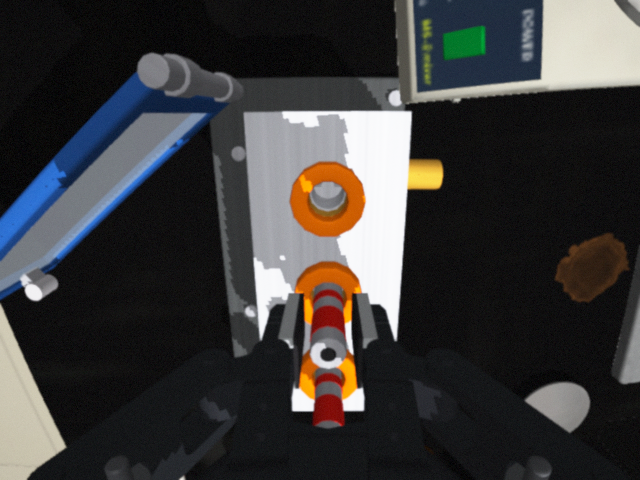

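```bash
python3 -m crank '[[0.6,0,0,0,0,0,2.1],[1.2,0,0,0,0,0,2.1],[1.4,0,0,0,0,0,2.1],[1.4,0,0,0,0,0,2.1]]'; python3 -m crank '[[0.1,0,0,0,0,0,2.1],[0.1,0,0,0,0,0,2.1]]'
```

```text
clock: 5.38
position: [0.6182, -0.2325, 0.0977]
ee_rot: [0.706, 0.031, 0.706, -0.031]
contact_force: [-1.6, 0.6, 6.2]
width: 0.0209
clock: 5.62
position: [0.6182, -0.2326, 0.0971]
ee_rot: [0.707, 0.031, 0.706, -0.031]
contact_force: [-1.9, 0.7, 7.3]
width: 0.0207
```

```bash
python3 -m crank '[[0.1,0,0,0,0,0,2.1],[0.1,0,0,0,0,0,2.1],[0.1,0,0,0,0,0,1.0],[0.1,0,0,0,0,0,1.0],[0.1,0,0,0,0,0,1.0]]' 40
```

```text
clock: 6.25
position: [0.6185, -0.2327, 0.0966]
ee_rot: [0.707, 0.031, 0.706, -0.031]
contact_force: [-1.1, 0.2, 6.1]
width: 0.0131
```

```bash
python3 -m crank '[[0,0,0,0,0,0,1.0],[0,0,0,0,0,0,1.0]]' 40
```

```text
clock: 6.5
position: [0.6185, -0.2327, 0.0966]
ee_rot: [0.707, 0.031, 0.706, -0.031]
contact_force: [-0.4, 0.8, 7.6]
width: 0.013
```

```bash
python3 -m crank '[[-0.15,0,0,0,0,0,1.0],[-0.3,0,0,0,0,0,1.0],[-0.3,0,0,0,0,0,1.0]]' 40
```

```text
clock: 6.88
position: [0.6184, -0.2327, 0.0982]
ee_rot: [0.707, 0.031, 0.706, -0.031]
contact_force: [0.3, -0.6, 3.1]
width: 0.0133
```

```bash
python3 -m crank '[[-0.2,0,0,0,0,0,1.0],[-0.4,0,0,0,0,0,1.0],[-0.6,0,0,0,0,0,1.0],[-0.6,0,0,0,0,0,1.0]]' 40
python3 - <<'E'
from h import *
grab('wrist','w5.png')
E
```

```text
clock: 7.38
position: [0.6182, -0.2324, 0.1041]
ee_rot: [0.706, 0.031, 0.706, -0.031]
contact_force: [1.2, 0.7, -1.4]
width: 0.0133
```

View pics/w5.png

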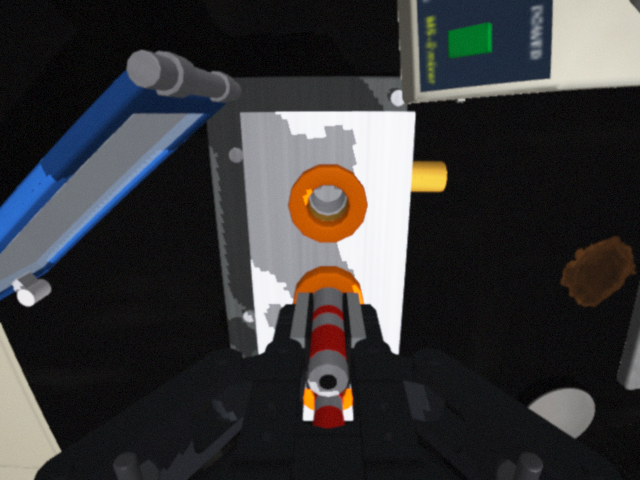

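```bash
python3 -m crank '[[-4,0,0,0,0,0,1.0],[-8,0,0,0,0,0,1.0],[-12,0,0,0,0,0,1.0],[-16,0,0,0,0,0,1.0],[-16,0,0,0,0,0,1.0]]' 40
cat >> h.py <<'E'
def redholes(im):
    H,S,V=hsvm(im); m=(((H<6)|(H>174))&(S>150)&(V>60)).astype(np.uint8)
    res=[]
    cs,hr=cv2.findContours(m,cv2.RETR_CCOMP,cv2.CHAIN_APPROX_NONE)
    big=max(range(len(cs)),key=lambda i:cv2.contourArea(cs[i]) if hr[0][i][3]<0 else 0)
    P=plane(im,cs[big].reshape(-1,2),.06)[:,:2].astype(np.float32)
    print('rack outline@.06',cv2.minAreaRect(P))
    x,y,w,h=cv2.boundingRect(cs[big])
    g=im['color'][y:y+h,x:x+w,2]
    dark=((g<130)&(cv2.erode(cv2.drawContours(np.zeros(m.shape,np.uint8),[cv2.convexHull(cs[big])],-1,1,-1)[y:y+h,x:x+w],np.ones((5,5)))>0))
    for p,s in cent(dark,20):
        q=p+[x,y]; print('hole px',q,s[2:5],plane(im,[q],.06)[0].round(4))
    return x,y,w,h
E
python3 - <<'E'
from h import *
im=grab('top','t2.png'); x,y,w,h=redholes(im); cv2.imwrite('pics/r1.png',cv2.resize(im['color'][y-8:y+h+8,x-8:x+w+8],None,fx=6,fy=6,interpolation=cv2.INTER_NEAREST))
go([.51,.175,.26],95); go([.51,.175,.26],-85)
E
```

```text
clock: 8.05
position: [0.6194, -0.2334, 0.2687]
ee_rot: [0.709, 0.03, 0.704, -0.032]
contact_force: [0.4, -0.0, -0.5]
width: 0.0131
rack outline@.06 ((0.5175417065620422, 0.17430053651332855), (0.15947185456752777, 0.06626617908477783), 3.3684654235839844)
hole px [155.7 227.3] [ 8 10 38] [0.5694 0.1848 0.06  ]
hole px [143. 257.] [ 1 37 37] [0.5088 0.207  0.06  ]
hole px [175.7 262.4] [ 2 48 66] [0.4997 0.1407 0.06  ]
hole px [155.9 251.1] [ 6 10 32] [0.5213 0.1817 0.06  ]
hole px [155.9 275. ] [ 7 10 33] [0.4734 0.179  0.06  ]
t 8.1 pos [ 0.6184 -0.2328  0.266 ] jaw -5.0 tilt [ 0.0025 -0.0015 -1.    ] F [ 0.19  0.12 -0.03] w 0.0125 q6 -0.38
jaw 95 row [0.51, 39.68, -14.35, -100.0, 0.05, 0.19]
jaw 275 row [0.51, 39.68, -14.35, 80.0, 0.18, -0.04]
t 8.1 pos [ 0.6184 -0.2328  0.266 ] jaw -5.0 tilt [ 0.0025 -0.0015 -1.    ] F [ 0.19  0.12 -0.03] w 0.0125 q6 -0.38
jaw -85 row [0.51, 39.68, -14.35, 80.0, 0.18, -0.04]
jaw 95 row [0.51, 39.68, -14.35, -100.0, 0.05, 0.19]
```

View pics/r1.png

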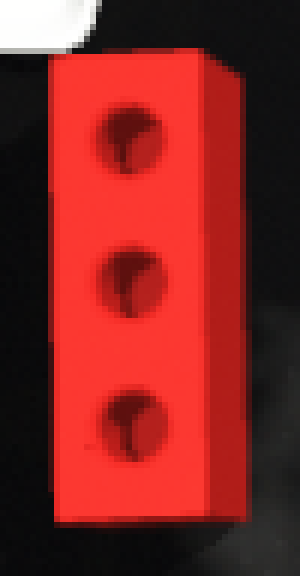

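View pics/t2.png

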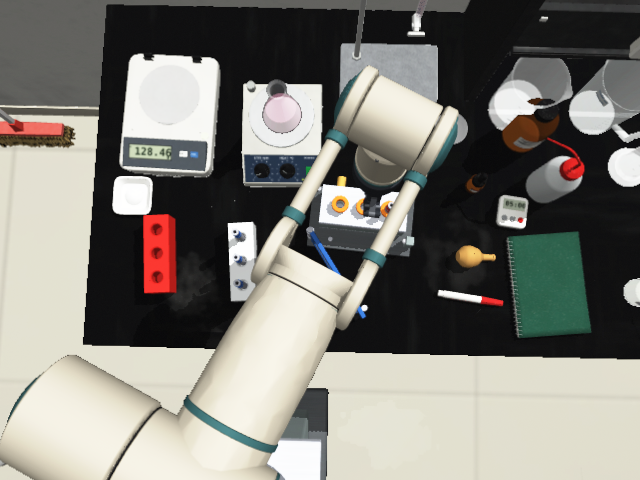

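Run:
```python
from h import *
im=grab('top'); P=plane(im,[(156.3,228.9),(156.5,252.6),(156.7,276.5)],.06); print(P)
d=P[0]-P[2]; print(np.degrees(np.arctan2(d[1],d[0])),np.linalg.norm(d))
go([.52,.175,.27],-88)
```

```text
[[0.5662317  0.18342157 0.06      ]
 [0.51835884 0.18031927 0.06      ]
 [0.47049778 0.17723858 0.06      ]]
3.695321413003517 0.09593337612852235
t 8.15 pos [ 0.6176 -0.2324  0.2641] jaw -5.0 tilt [-6.e-04  1.e-04 -1.e+00] F [ 0.27 -0.35 -0.98] w 0.0124 q6 -0.38
jaw -88 row [-0.58, 39.74, -13.28, 83.0, -0.03, 0.02]
jaw 92 row [-0.58, 39.74, -13.28, -97.0, -0.03, -0.03]
```

```bash
python3 - <<'E'
from h import *
go([.566,.1835,.27],-86.3)
E
python3 -m crank '[[-0.5,10,-2,20,0,0,1.0],[-0.5,20,-4,40,0,0,1.0],[-0.5,40,-8.4,81,0,0,1.0],[-0.5,40,-8.4,81,0,0,1.0],[-0.5,40,-8.4,81,0,0,1.0]]' 40
python3 - <<'E'
from h import *
go([.566,.1835,.27],-86.3)
E
```

```text
t 8.15 pos [ 0.6176 -0.2324  0.2641] jaw -5.0 tilt [-6.e-04  1.e-04 -1.e+00] F [ 0.27 -0.35 -0.98] w 0.0124 q6 -0.38
jaw -86.3 row [-0.58, 40.99, -8.77, 81.3, -0.03, 0.02]
jaw 93.7 row [-0.58, 40.99, -8.77, -98.7, -0.03, -0.03]
clock: 8.78
position: [0.5811, 0.0697, 0.2667]
ee_rot: [0.619, 0.339, 0.622, -0.34]
contact_force: [0.7, 0.1, -1.5]
width: 0.0131
t 8.78 pos [0.5811 0.0697 0.2667] jaw -57.36 tilt [-0.0041 -0.     -1.    ] F [ 0.68  0.1  -1.52] w 0.0131 q6 1.0
jaw -86.3 row [-0.33, 4.86, -10.4, 28.94, -0.07, 0.22]
jaw 93.7 row [-0.33, 4.86, -10.4, -151.06, -0.3, -0.1]
```

```bash
python3 -m crank '[[0,4.9,-10.4,29,0,0,1.0],[0,4.9,-10.4,29,0,0,1.0],[0,4.9,-10.4,29,0,0,1.0],[0,4.9,-10.4,29,0,0,1.0],[0,4.9,-10.4,29,0,0,1.0]]' 40
python3 -m crank '[[0,0,0,0,0,0,1.0],[0,0,0,0,0,0,1.0]]' 40
python3 - <<'E'
from h import *
go([.566,.1835,.27],-86.3)
im=grab('wrist','w6.png')
E
```

```text
clock: 9.4
position: [0.5669, 0.1812, 0.2677]
ee_rot: [0.517, 0.481, 0.518, -0.483]
contact_force: [0.8, -0.1, -0.6]
width: 0.013
clock: 9.65
position: [0.5675, 0.1812, 0.2687]
ee_rot: [0.517, 0.482, 0.517, -0.483]
contact_force: [0.6, 0.1, -0.6]
width: 0.0129
t 9.65 pos [0.5675 0.1812 0.2687] jaw -86.05 tilt [-1.e-04  0.e+00 -1.e+00] F [ 0.59  0.05 -0.59] w 0.0129 q6 1.69
jaw -86.3 row [-0.13, -0.13, -0.24, 0.25, -0.0, 0.01]
jaw 93.7 row [-0.13, -0.13, -0.24, -179.75, -0.01, -0.0]
```

View pics/w6.png

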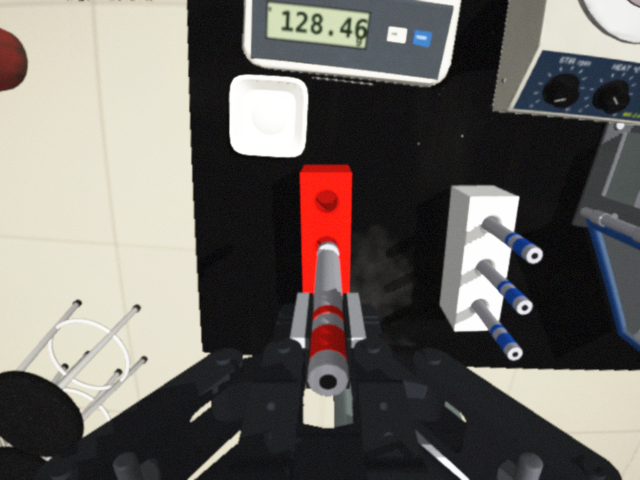

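Wrist view: far hole at (327,200), held tube's tip at (328,247), jaw-centred.

Run:
```python
from h import *
im=grab('wrist'); print(plane(im,[(327,200),(328,243)],.06))
s=manip.get_state(); p=s['position']; Rr=rot(s['ee_rot']).as_matrix()
print(p); bot=p+np.array([0,0,-.0846]); print('pred tip px',proj(im,bot),'top',proj(im,bot+[0,0,.13]))
g=im['color'][180:275,295:360]; cv2.imwrite('pics/w6z.png',cv2.resize(g,None,fx=6,fy=6))
```

```text
[[0.56991062 0.18277303 0.06      ]
 [0.5246234  0.17865342 0.06      ]]
[0.56744935 0.18139938 0.26883543]
pred tip px [[328.57414419 245.44391901]] top [[329.71026229 379.60778519]]
```

View pics/w6z.png

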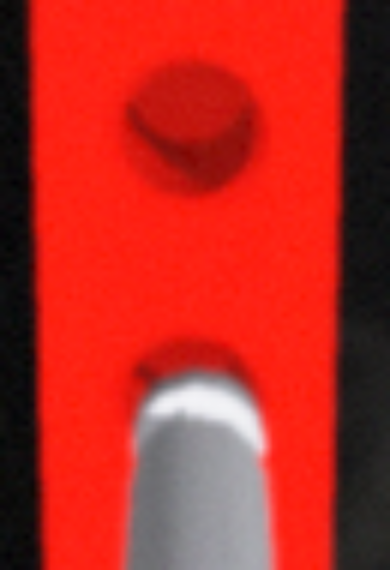

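```bash
python3 -m crank '[[4,0,-0.16,0,0,0,1.0],[9,0,-0.16,0,0,0,1.0],[13,0,-0.16,0,0,0,1.0],[15.8,0,-0.16,0,0,0,1.0],[15.8,0,-0.16,0,0,0,1.0]]' 40
python3 -m crank '[[0.2,0,0,0,0,0,1.0],[0.4,0,0,0,0,0,1.0],[0.6,0,0,0,0,0,1.0]]' 40
python3 - <<'E'
from h import *
go([.5675,.183,.1],-86.3)
E
```

```text
clock: 10.38
position: [0.5655, 0.183, 0.1086]
ee_rot: [0.516, 0.481, 0.518, -0.484]
contact_force: [0.1, -0.4, 0.6]
width: 0.0129
clock: 10.75
position: [0.5679, 0.1836, 0.1059]
ee_rot: [0.518, 0.483, 0.517, -0.482]
contact_force: [-0.4, 0.5, 0.1]
width: 0.0129
t 10.75 pos [0.5679 0.1836 0.1059] jaw -86.02 tilt [ 2.2e-03  5.0e-04 -1.0e+00] F [-0.37  0.47  0.08] w 0.0129 q6 1.7
jaw -86.3 row [0.59, -0.05, 0.06, 0.28, -0.02, -0.13]
jaw 93.7 row [0.59, -0.05, 0.06, -179.72, 0.2, -0.03]
```

```bash
python3 -m crank '[[0.1,0,0,0,0,0,1.0],[0.2,0,0,0,0,0,1.0],[0.3,0,0,0,0,0,1.0],[0.3,0,0,0,0,0,1.0]]' 40
python3 -m crank '[[0.1,0,0,0,0,0,1.0],[0.2,0,0,0,0,0,1.0],[0.2,0,0,0,0,0,1.0]]' 40
```

```text
clock: 11.25
position: [0.5672, 0.1835, 0.1017]
ee_rot: [0.517, 0.482, 0.517, -0.482]
contact_force: [1.2, -0.5, -1.0]
width: 0.0133
clock: 11.62
position: [0.5672, 0.1835, 0.0997]
ee_rot: [0.517, 0.482, 0.517, -0.482]
contact_force: [-0.2, -0.2, -1.1]
width: 0.0129
```

```bash
python3 -m crank '[[0.1,0,0,0,0,0,1.0],[0.1,0,0,0,0,0,1.0],[0.1,0,0,0,0,0,2.8],[0.1,0,0,0,0,0,2.8],[0.1,0,0,0,0,0,2.8]]' 40
python3 -m crank '[[-3,0,0,0,0,0,2.8],[-7,0,0,0,0,0,2.8],[-12,0,0,0,0,0,2.8],[-15,0,0,0,0,0,2.8],[-15,0,0,0,0,0,2.8]]' 40
python3 - <<'E'
from h import *
go([.614,-.28,.26],-5)
im=grab('wrist','w7.png')
E
```

```text
clock: 12.25
position: [0.5672, 0.1835, 0.0986]
ee_rot: [0.517, 0.482, 0.517, -0.482]
contact_force: [-0.3, -0.6, -0.2]
width: 0.0282
clock: 12.88
position: [0.5687, 0.1838, 0.2517]
ee_rot: [0.518, 0.484, 0.516, -0.481]
contact_force: [-0.3, 0.5, -1.1]
width: 0.0279
t 12.88 pos [0.5687 0.1838 0.2517] jaw -86.02 tilt [ 0.0061  0.0013 -1.    ] F [-0.31  0.5  -1.11] w 0.0279 q6 1.7
jaw -5 row [-0.86, 1.3, 46.58, -81.02, 0.21, -0.33]
jaw 175 row [-0.86, 1.3, 46.58, 98.98, -0.34, -0.22]
```

View pics/w7.png

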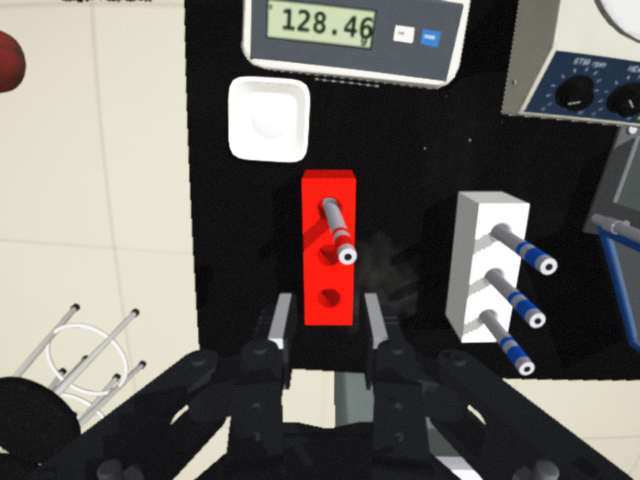

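```bash
python3 -m crank '[[0,0.5,15,-20,0,0,2.8],[0,1,30,-40,0,0,2.8],[0,1.3,46.6,-81,0,0,2.8],[0,1.3,46.6,-81,0,0,2.8],[0,1.3,46.6,-81,0,0,2.8]]'
python3 - <<'E'
from h import *
go([.6142,-.2804,.22],-5)
E
```

```text
clock: 13.55
position: [0.5957, -0.1107, 0.2465]
ee_rot: [0.673, 0.213, 0.676, -0.213]
contact_force: [1.5, 0.7, -0.2]
width: 0.0276
t 13.55 pos [ 0.5957 -0.1107  0.2465] jaw -35.11 tilt [-0.0035  0.0015 -1.    ] F [ 1.49  0.72 -0.22] w 0.0276 q6 0.31
jaw -5 row [2.61, -12.82, 11.28, -30.11, -0.22, -0.01]
jaw 175 row [2.61, -12.82, 11.28, 149.89, -0.02, 0.3]
```

```bash
python3 -m crank '[[2.6,-12.8,11.3,-30,0,0,3],[2.6,-12.8,11.3,-30,0,0,3],[2.6,-12.8,11.3,-30,0,0,3],[2.6,-12.8,11.3,-30,0,0,3],[2.6,-12.8,11.3,-30,0,0,3]]'
python3 -m crank '[[0,0,0,0,0,0,3],[0,0,0,0,0,0,3]]'
python3 - <<'E'
from h import *
go([.6142,-.2804,.11],-5)
im=grab('wrist','w8.png')
print(collars(im))
H,S,V=hsvm(im); cv2.imwrite('pics/w8z.png',cv2.resize(im['color'][150:350,270:400],None,fx=4.5,fy=3))
E
```

```text
clock: 14.18
position: [0.6137, -0.2783, 0.2208]
ee_rot: [0.705, 0.035, 0.707, -0.033]
contact_force: [-0.4, 0.1, -0.1]
width: 0.0297
clock: 14.42
position: [0.6146, -0.2776, 0.2232]
ee_rot: [0.706, 0.033, 0.706, -0.033]
contact_force: [0.4, 0.4, -0.4]
width: 0.0298
t 14.43 pos [ 0.6146 -0.2776  0.2232] jaw -5.37 tilt [ 4.e-04  1.e-04 -1.e+00] F [ 0.4   0.45 -0.38] w 0.0298 q6 -0.43
jaw -5 row [11.32, -0.28, -0.02, -0.37, 0.02, -0.01]
jaw 175 row [11.32, -0.28, -0.02, 179.63, -0.01, -0.03]
[(0.6144, -0.2788, 0.0169), (0.6182, -0.232, 0.0166), (0.6223, -0.1847, 0.0165)]
```

View pics/w8z.png

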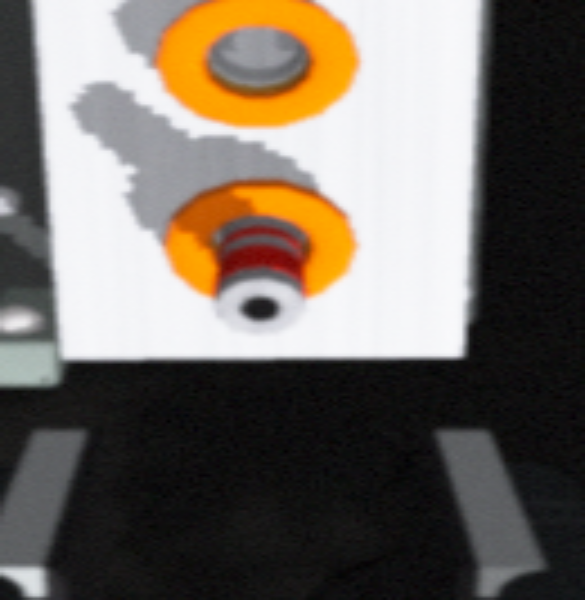

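```bash
python3 - <<'E'
from h import *
im=grab('wrist');print(plane(im,[(327.8,252)],.142))
E
python3 -m crank '[[3,-0.2,0,0,0,0,3],[7,-0.2,0,0,0,0,3],[11.2,-0.2,0,0,0,0,2.4],[11.2,-0.2,0,0,0,0,2.1],[11.2,-0.2,0,0,0,0,2.1]]' 25
python3 -m crank '[[0,0,0,0,0,0,2.1],[0,0,0,0,0,0,2.1],[0,0,0,0,0,0,2.1]]'
python3 - <<'E'
from h import *
go([.6142,-.2797,.097],-5)
E
```

```text
[[ 0.61445258 -0.2805678   0.142     ]]
clock: 15.15
position: [0.6154, -0.2813, 0.1125]
ee_rot: [0.707, 0.033, 0.705, -0.034]
contact_force: [-0.2, -0.3, 0.5]
width: 0.0212
clock: 15.52
position: [0.6146, -0.2812, 0.1117]
ee_rot: [0.707, 0.033, 0.706, -0.034]
contact_force: [-0.4, 0.4, -0.2]
width: 0.0209
t 15.53 pos [ 0.6146 -0.2812  0.1117] jaw -5.45 tilt [ 1.3e-03 -7.0e-04 -1.0e+00] F [-0.35  0.37 -0.18] w 0.0209 q6 -0.44
jaw -5 row [1.47, 0.15, -0.06, -0.45, 0.08, 0.03]
jaw 175 row [1.47, 0.15, -0.06, 179.55, 0.05, -0.12]
```

```bash
python3 -m crank '[[0.6,0.1,0,0,0,0,2.1],[1.2,0.1,0,0,0,0,2.1],[1.5,0.1,0,0,0,0,2.1],[1.5,0.1,0,0,0,0,2.1]]'; python3 -m crank '[[0.1,0,0,0,0,0,2.1],[0.1,0,0,0,0,0,2.1]]'
```

```text
clock: 16.02
position: [0.6144, -0.2799, 0.0965]
ee_rot: [0.706, 0.034, 0.706, -0.034]
contact_force: [-1.6, 1.6, 6.9]
width: 0.0208
clock: 16.27
position: [0.6144, -0.2798, 0.096]
ee_rot: [0.706, 0.034, 0.706, -0.034]
contact_force: [-2.3, 0.4, 7.8]
width: 0.0209
```

```bash
python3 -m crank '[[0.1,0,0,0,0,0,2.1],[0.1,0,0,0,0,0,1.0],[0.1,0,0,0,0,0,1.0],[0.1,0,0,0,0,0,1.0],[0.1,0,0,0,0,0,1.0]]' 40; python3 -m crank '[[0,0,0,0,0,0,1.0],[-0.15,0,0,0,0,0,1.0],[-0.3,0,0,0,0,0,1.0],[-0.3,0,0,0,0,0,1.0]]' 40
```

```text
clock: 16.9
position: [0.6148, -0.2802, 0.0955]
ee_rot: [0.707, 0.033, 0.706, -0.034]
contact_force: [-1.7, 1.2, 9.0]
width: 0.0128
clock: 17.4
position: [0.6148, -0.2802, 0.0976]
ee_rot: [0.707, 0.033, 0.706, -0.034]
contact_force: [-1.4, -0.8, 7.3]
width: 0.0128
```

```bash
python3 -m crank '[[-0.2,0,0,0,0,0,1.0],[-0.4,0,0,0,0,0,1.0],[-0.6,0,0,0,0,0,1.0],[-0.6,0,0,0,0,0,1.0]]' 40;  python3 - <<'E'
from h import *
grab('wrist','w9.png')
E
```

```text
clock: 17.9
position: [0.6143, -0.2798, 0.1023]
ee_rot: [0.706, 0.034, 0.706, -0.033]
contact_force: [1.2, -0.1, -2.9]
width: 0.0126
```

View pics/w9.png

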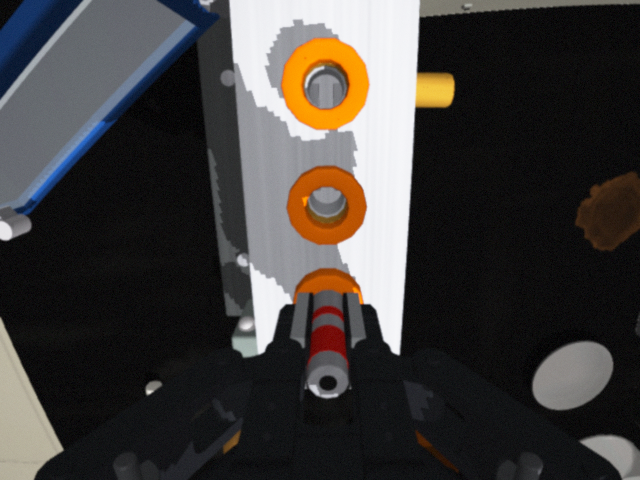

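```bash
python3 -m crank '[[-4,0,0,0,0,0,1.0],[-8,0,0,0,0,0,1.0],[-12,0,0,0,0,0,1.0],[-16.5,0,0,0,0,0,1.0],[-16.5,0,0,0,0,0,1.0]]' 40
python3 - <<'E'
from h import *
im=grab('top','t3.png'); x,y,w,h=redholes(im); cv2.imwrite('pics/r2.png',cv2.resize(im['color'][y-8:y+h+8,x-8:x+w+8],None,fx=6,fy=6,interpolation=cv2.INTER_NEAREST))
go([.4715,.177,.27],-86.3)
E
```

```text
clock: 18.58
position: [0.6159, -0.281, 0.273]
ee_rot: [0.709, 0.032, 0.704, -0.035]
contact_force: [0.6, 0.1, -0.9]
width: 0.013
rack outline@.06 ((0.5175417065620422, 0.17430053651332855), (0.15947185456752777, 0.06626617908477783), 3.3684654235839844)
hole px [156.6 225.8] [ 8  4 21] [0.5725 0.1832 0.06  ]
hole px [143. 257.] [ 1 37 37] [0.5088 0.207  0.06  ]
hole px [175.7 262.4] [ 2 48 66] [0.4997 0.1407 0.06  ]
hole px [155.9 251.1] [ 6 10 32] [0.5213 0.1817 0.06  ]
hole px [155.9 275. ] [ 7 10 33] [0.4734 0.179  0.06  ]
t 18.62 pos [ 0.6148 -0.2804  0.2702] jaw -5.45 tilt [ 0.0033 -0.0022 -1.    ] F [ 0.16 -0.2  -0.27] w 0.013 q6 -0.44
jaw -86.3 row [-0.13, 44.17, -18.61, 80.85, 0.24, -0.05]
jaw 93.7 row [-0.13, 44.17, -18.61, -99.15, 0.06, 0.25]
```

View pics/r2.png

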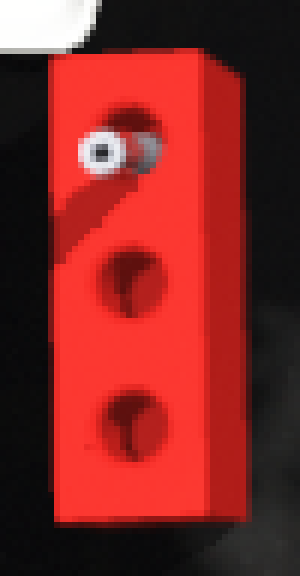

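Rack unmoved, used_2 stands in the far hole. Moving to the near hole.

```bash
python3 -m crank '[[0,12,-4,20,0,0,1.0],[0,22,-9,40,0,0,1.0],[0,44.2,-18.6,81,0,0,1.0],[0,44.2,-18.6,81,0,0,1.0],[0,44.2,-18.6,81,0,0,1.0]]' 40
python3 - <<'E'
from h import *
go([.4715,.177,.27],-86.3)
E
```

```text
clock: 19.25
position: [0.5228, 0.0153, 0.2662]
ee_rot: [0.616, 0.345, 0.618, -0.346]
contact_force: [0.8, 0.4, -0.1]
width: 0.013
t 19.25 pos [0.5228 0.0153 0.2662] jaw -58.55 tilt [-3.4e-03  6.0e-04 -1.0e+00] F [ 0.79  0.38 -0.07] w 0.013 q6 0.92
jaw -86.3 row [-0.36, 4.06, -16.48, 27.75, -0.09, 0.18]
jaw 93.7 row [-0.36, 4.06, -16.48, -152.25, -0.24, -0.12]
```

```bash
python3 -m crank '[[-0.4,4.1,-16.5,28,0,0,1.0],[-0.4,4.1,-16.5,28,0,0,1.0],[-0.4,4.1,-16.5,28,0,0,1.0],[-0.4,4.1,-16.5,28,0,0,1.0],[-0.4,4.1,-16.5,28,0,0,1.0]]' 40
python3 -m crank '[[0,0,0,0,0,0,1.0],[0,0,0,0,0,0,1.0]]' 40
python3 - <<'E'
from h import *
go([.4715,.177,.105],-86.3)
im=grab('wrist','w10.png'); cv2.imwrite('pics/w10z.png',cv2.resize(im['color'][100:300,270:400],None,fx=4.5,fy=3))
E
```

```text
clock: 19.88
position: [0.4722, 0.1748, 0.2707]
ee_rot: [0.517, 0.482, 0.517, -0.484]
contact_force: [0.3, 0.4, -0.1]
width: 0.0132
clock: 20.12
position: [0.4732, 0.174, 0.2715]
ee_rot: [0.516, 0.483, 0.516, -0.484]
contact_force: [0.1, -0.5, -0.1]
width: 0.0128
t 20.12 pos [0.4732 0.174  0.2715] jaw -86.31 tilt [-5.e-04 -3.e-04 -1.e+00] F [ 0.13 -0.48 -0.13] w 0.0128 q6 1.72
jaw -86.3 row [16.65, -0.14, -0.31, -0.01, 0.02, 0.03]
jaw 93.7 row [16.65, -0.14, -0.31, 179.99, 0.05, -0.03]
```

View pics/w10z.png

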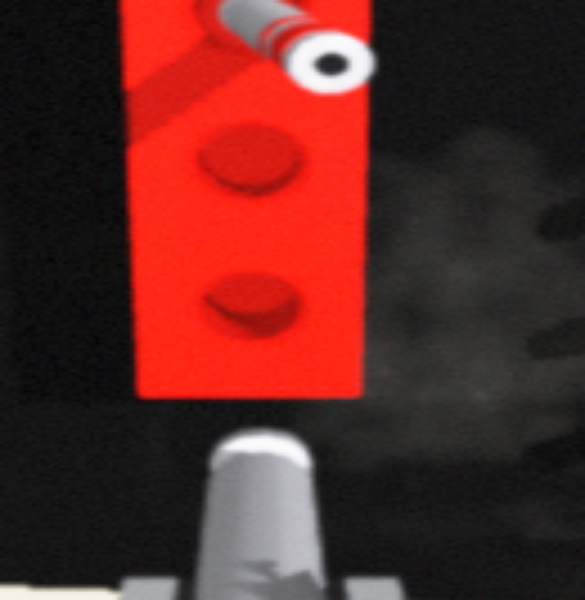

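```bash
python3 - <<'E'
from h import *
im=grab('wrist');print(plane(im,[(326,202)],.06))
E
python3 -m crank '[[4,-0.1,-0.33,0,0,0,1.0],[8,-0.1,-0.33,0,0,0,1.0],[8,-0.1,-0.33,0,0,0,1.0]]' 40
python3 - <<'E'
from h import *
go([.472,.1772,.105],-86.3)
E
```

```text
[[0.47281869 0.1764095  0.06      ]]
clock: 20.6
position: [0.4694, 0.1775, 0.1893]
ee_rot: [0.515, 0.481, 0.518, -0.485]
contact_force: [-0.6, 0.2, 1.6]
width: 0.0129
t 20.6 pos [0.4694 0.1775 0.1893] jaw -86.24 tilt [-0.0069 -0.0015 -1.    ] F [-0.56  0.18  1.64] w 0.0129 q6 1.73
jaw -86.3 row [8.43, 0.31, 0.04, 0.06, 0.06, 0.4]
jaw 93.7 row [8.43, 0.31, 0.04, -179.94, -0.63, 0.1]
```

```bash
python3 -m crank '[[3,0,0,0,0,0,1.0],[6,0,0,0,0,0,1.0],[8,0,0,0,0,0,1.0],[8.6,0,0,0,0,0,1.0],[8.6,0,0,0,0,0,1.0]]' 40
python3 -m crank '[[0.1,0,0,0,0,0,1.0],[0.1,0,0,0,0,0,1.0]]' 40
python3 - <<'E'
from h import *
go([.472,.1772,.0985],-86.3)
E
```

```text
clock: 21.22
position: [0.4727, 0.1786, 0.107]
ee_rot: [0.517, 0.484, 0.516, -0.483]
contact_force: [-0.2, -0.1, -0.6]
width: 0.013
clock: 21.48
position: [0.4722, 0.1786, 0.1057]
ee_rot: [0.517, 0.484, 0.516, -0.483]
contact_force: [-0.1, 0.8, -1.3]
width: 0.0128
t 21.48 pos [0.4722 0.1786 0.1057] jaw -86.2 tilt [ 1.6e-03  5.0e-04 -1.0e+00] F [-0.07  0.76 -1.31] w 0.0128 q6 1.73
jaw -86.3 row [0.72, -0.03, 0.14, 0.1, -0.02, -0.09]
jaw 93.7 row [0.72, -0.03, 0.14, -179.9, 0.15, -0.03]
```

```bash
python3 -m crank '[[0.3,0,0.1,0,0,0,1.0],[0.6,0,0.1,0,0,0,1.0],[0.7,0,0.1,0,0,0,1.0],[0.7,0,0.1,0,0,0,1.0]]' 40
python3 -m crank '[[0,0,0,0,0,0,1.4],[0,0,0,0,0,0,2.8],[0,0,0,0,0,0,2.8]]' 40
python3 -m crank '[[-3,0,0,0,0,0,2.8],[-7,0,0,0,0,0,2.8],[-12,0,0,0,0,0,2.8],[-15,0,0,0,0,0,2.8],[-15,0,0,0,0,0,2.8]]' 40
python3 - <<'E'
from h import *
go([.46,0,.25],-85)
im=grab('wrist','w11.png')
E
```

```text
clock: 21.98
position: [0.4719, 0.1775, 0.0981]
ee_rot: [0.516, 0.483, 0.516, -0.483]
contact_force: [-0.1, -0.9, 2.4]
width: 0.013
clock: 22.35
position: [0.4715, 0.1775, 0.0976]
ee_rot: [0.516, 0.483, 0.516, -0.483]
contact_force: [-0.9, 0.6, -0.8]
width: 0.0281
clock: 22.98
position: [0.4732, 0.1778, 0.2504]
ee_rot: [0.517, 0.485, 0.515, -0.481]
contact_force: [-0.3, -0.5, -0.6]
width: 0.0279
t 22.98 pos [0.4732 0.1778 0.2504] jaw -86.2 tilt [ 0.0057  0.0013 -1.    ] F [-0.35 -0.53 -0.58] w 0.0279 q6 1.73
jaw -85 row [0.01, -2.49, 17.66, -1.2, -0.05, -0.33]
jaw 95 row [0.01, -2.49, 17.66, 178.8, -0.52, 0.08]
```

View pics/w11.png

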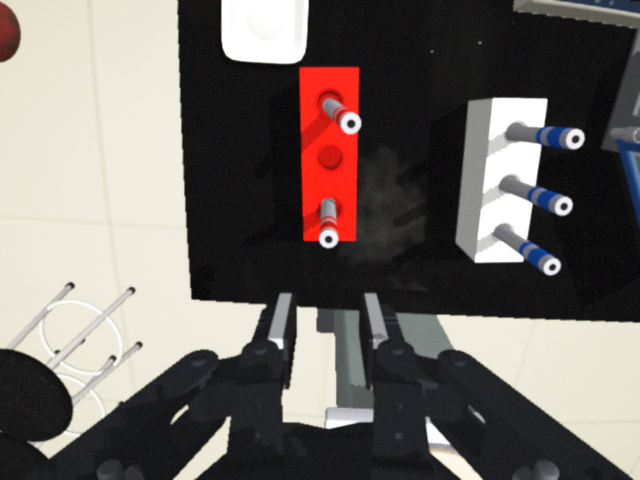

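Both used tubes stand in the red rack. Fresh tops at (574,139), (564,206), (551,266); I'll move over the white rack.

```bash
python3 -m crank '[[0,-2.5,17.7,-1,0,0,3],[0,-2.5,17.7,-1,0,0,3],[0,-2.5,17.7,-1,0,0,3],[0,-2.5,17.7,-1,0,0,3],[0,-2.5,17.7,-1,0,0,3]]'
python3 -m crank '[[0,0,0,0,0,0,3],[0,0,0,0,0,0,3]]'
python3 - <<'E'
from h import *
go([.46,0,.25],-85)
im=grab('wrist','w12.png')
E
```

```text
clock: 23.65
position: [0.4578, -0.0005, 0.2466]
ee_rot: [0.519, 0.479, 0.521, -0.479]
contact_force: [-0.6, -0.4, -0.6]
width: 0.0301
clock: 23.9
position: [0.4584, 0.0004, 0.2476]
ee_rot: [0.521, 0.478, 0.521, -0.478]
contact_force: [-0.2, -0.7, -0.7]
width: 0.0301
t 23.9 pos [4.584e-01 4.000e-04 2.476e-01] jaw -85.08 tilt [-5.e-04  4.e-04 -1.e+00] F [-0.17 -0.69 -0.75] w 0.0301 q6 1.33
jaw -85 row [-0.24, 0.15, 0.05, -0.08, -0.02, 0.03]
jaw 95 row [-0.24, 0.15, 0.05, 179.92, 0.04, 0.04]
```

View pics/w12.png

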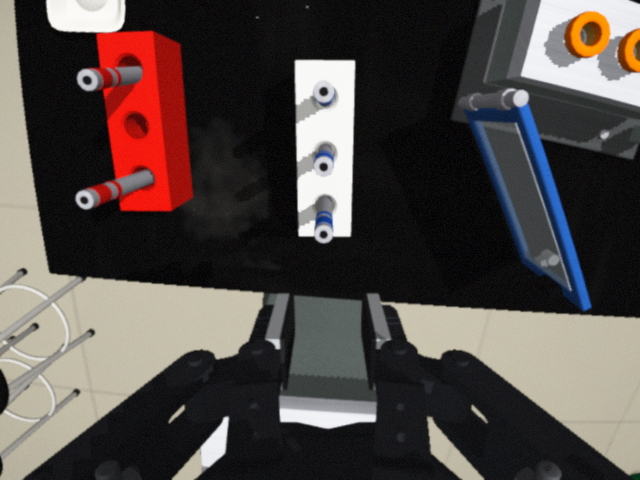

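Run:
```python
from h import *
im=grab('wrist'); P=plane(im,[(323,90),(323.5,166),(323,233)],.145); print(P)
d=P[0]-P[2]; print(np.degrees(np.arctan2(d[1],d[0])))
cv2.imwrite('pics/w12z.png',cv2.resize(im['color'][60:250,280:370],None,fx=6,fy=3.1))
go([.459,.001,.108],-85)
```

```text
[[0.55659211 0.01234758 0.145     ]
 [0.50840397 0.00806076 0.145     ]
 [0.46092186 0.00452705 0.145     ]]
4.673233998580767
t 24.0 pos [4.585e-01 1.000e-04 2.478e-01] jaw -85.1 tilt [-1.e-04  2.e-04 -1.e+00] F [ 0.15 -0.51 -0.75] w 0.0298 q6 1.33
jaw -85 row [13.98, 0.06, -0.08, -0.1, -0.01, 0.01]
jaw 95 row [13.98, 0.06, -0.08, 179.9, 0.01, 0.02]
```

View pics/w12z.png

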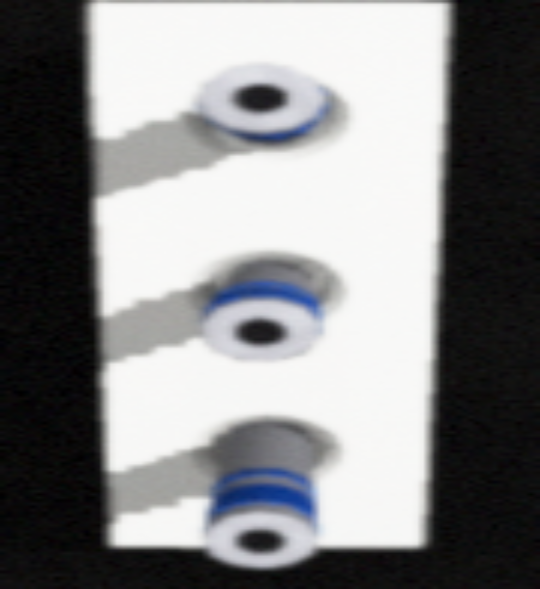

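```bash
python3 -m crank '[[4,0.25,-0.38,0,0,0,3],[8,0.25,-0.38,0,0,0,3],[12,0.25,-0.38,0,0,0,3],[13.6,0.25,-0.38,0,0,0,3],[13.6,0.25,-0.38,0,0,0,3]]' 30
python3 -m crank '[[0,0,0,0,0,0,3],[0,0,0,0,0,0,3]]'
python3 - <<'E'
from h import *
go([.461,.004,.112],-85)
im=grab('wrist','w13.png')
E
```

```text
clock: 24.62
position: [0.4597, 0.0038, 0.1108]
ee_rot: [0.52, 0.478, 0.522, -0.479]
contact_force: [-0.6, -0.8, 1.1]
width: 0.0299
clock: 24.88
position: [0.4615, 0.0032, 0.1129]
ee_rot: [0.521, 0.479, 0.52, -0.478]
contact_force: [-0.4, 0.2, 0.3]
width: 0.0303
t 24.88 pos [0.4615 0.0032 0.1129] jaw -85.19 tilt [ 2.4e-03 -3.0e-04 -1.0e+00] F [-0.42  0.23  0.3 ] w 0.0303 q6 1.34
jaw -85 row [0.09, -0.05, -0.08, -0.19, 0.03, -0.13]
jaw 95 row [0.09, -0.05, -0.08, 179.81, -0.21, -0.04]
```

View pics/w13.png

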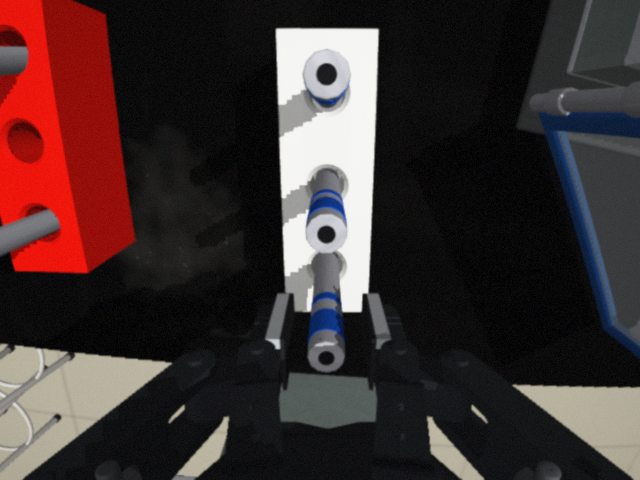

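```bash
python3 -m crank '[[0,0,0,0,0,0,1.6],[0,0,0,0,0,0,1.0],[0,0,0,0,0,0,1.0],[0,0,0,0,0,0,1.0]]' 30
python3 -m crank '[[-3,0,0,0,0,0,1.0],[-6,0,0,0,0,0,1.0],[-10,0,0,0,0,0,1.0],[-14,0,0,0,0,0,1.0],[-15,0,0,0,0,0,1.0]]' 60
python3 -m crank '[[0,0,0,0,0,0,1],[0,0,0,0,0,0,1],[0,0,0,0,0,0,1]]'
python3 - <<'E'
from h import *
go([.622,-.185,.26],-5)
im=grab('wrist','w14.png')
s=manip.get_state(); p=s['position']; b=p-[0,0,.0972]
print('pred tip',proj(im,b),'top',proj(im,b+[0,0,.13]))
cv2.imwrite('pics/w14z.png',cv2.resize(im['color'][230:410,290:370],None,fx=6,fy=3.3))
E
```

```text
clock: 25.42
position: [0.4611, 0.0029, 0.1122]
ee_rot: [0.521, 0.479, 0.52, -0.478]
contact_force: [-0.0, -0.8, 3.0]
width: 0.0133
clock: 26.05
position: [0.4617, 0.0033, 0.2639]
ee_rot: [0.522, 0.48, 0.519, -0.478]
contact_force: [0.1, -0.2, -0.3]
width: 0.0122
clock: 26.42
position: [0.4598, 0.0033, 0.2603]
ee_rot: [0.52, 0.478, 0.521, -0.479]
contact_force: [0.1, -0.3, -0.3]
width: 0.0125
t 26.43 pos [0.4598 0.0033 0.2603] jaw -85.2 tilt [-3.1e-03  6.0e-04 -1.0e+00] F [ 0.13 -0.29 -0.34] w 0.0125 q6 1.34
jaw -5 row [-0.03, 14.58, 20.13, -80.2, -0.16, 0.11]
jaw 175 row [-0.03, 14.58, 20.13, 99.8, 0.12, 0.17]
pred tip [[328.86710401 238.71341464]] top [[329.90118789 356.16882148]]
```

View pics/w14z.png

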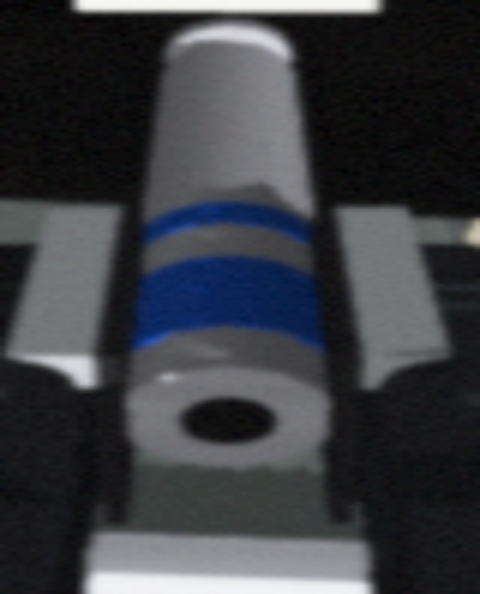

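```bash
python3 -m crank '[[-1,4,5,-20,0,0,1.0],[-1,9,12,-40,0,0,1.0],[-1,14.6,20.1,-80,0,0,1.0],[-1,14.6,20.1,-80,0,0,1.0],[-1,14.6,20.1,-80,0,0,1.0]]' 60
python3 - <<'E'
from h import *
go([.622,-.1851,.26],-5)
E
```

```text
clock: 27.1
position: [0.6252, -0.189, 0.2686]
ee_rot: [0.68, 0.191, 0.682, -0.191]
contact_force: [-0.7, 0.7, -0.8]
width: 0.0126
t 27.1 pos [ 0.6252 -0.189   0.2686] jaw -31.34 tilt [-2.1e-03 -3.0e-04 -1.0e+00] F [-0.69  0.68 -0.79] w 0.0126 q6 0.15
jaw -5 row [0.86, 0.17, -0.47, -26.34, -0.11, 0.05]
jaw 175 row [0.86, 0.17, -0.47, 153.66, 0.07, 0.15]
```

```bash
python3 -m crank '[[0,0,-0.4,-26,0,0,1.0],[0,0,-0.4,-26,0,0,1.0],[0,0,-0.4,-26,0,0,1.0],[0,0,-0.4,-26,0,0,1.0],[0,0,-0.4,-26,0,0,1.0]]' 60
python3 -m crank '[[0,0,0,0,0,0,1.0],[0,0,0,0,0,0,1.0]]'
python3 - <<'E'
from h import *
go([.622,-.1851,.225],-5)
im=grab('wrist','w15.png'); print(collars(im))
E
```

```text
clock: 27.72
position: [0.6195, -0.1827, 0.2713]
ee_rot: [0.706, 0.034, 0.707, -0.034]
contact_force: [-0.4, -0.9, -0.7]
width: 0.0123
clock: 27.98
position: [0.6196, -0.1828, 0.2718]
ee_rot: [0.706, 0.034, 0.706, -0.034]
contact_force: [0.7, -1.1, -1.1]
width: 0.0123
t 27.98 pos [ 0.6196 -0.1828  0.2718] jaw -5.5 tilt [ 0.e+00  1.e-04 -1.e+00] F [ 0.72 -1.13 -1.14] w 0.0123 q6 -0.3
jaw -5 row [4.68, -0.21, 0.26, -0.5, 0.0, -0.0]
jaw 175 row [4.68, -0.21, 0.26, 179.5, -0.01, -0.0]
[(0.6265, -0.2314, 0.0139), (0.6222, -0.1835, 0.0166)]
```

View pics/w15.png

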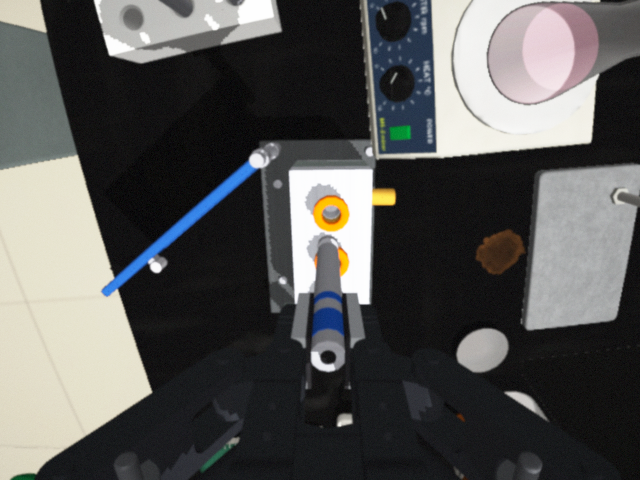

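```bash
python3 -m crank '[[2,-0.2,0.25,-0.5,0,0,1.0],[4,-0.2,0.25,-0.5,0,0,1.0],[5.7,-0.2,0.25,-0.5,0,0,1.0],[5.7,-0.2,0.25,-0.5,0,0,1.0],[5.7,-0.2,0.25,-0.5,0,0,1.0]]' 60
python3 -m crank '[[0,0,0,0,0,0,1.0],[0,0,0,0,0,0,1.0]]'
python3 - <<'E'
from h import *
go([.622,-.1851,.2],-5)
im=grab('wrist','w16.png'); print(collars(im)); s=manip.get_state(); p=s['position']; print(proj(im,p-[0,0,.0972]))
cv2.imwrite('pics/w16z.png',cv2.resize(im['color'][180:320,270:400],None,fx=5,fy=4))
E
```

```text
clock: 28.65
position: [0.6223, -0.1852, 0.2155]
ee_rot: [0.707, 0.031, 0.706, -0.031]
contact_force: [0.5, 0.2, -0.3]
width: 0.0123
clock: 28.9
position: [0.6222, -0.1851, 0.2156]
ee_rot: [0.707, 0.031, 0.706, -0.031]
contact_force: [0.5, 0.1, -0.9]
width: 0.012
t 28.9 pos [ 0.6222 -0.1851  0.2156] jaw -4.98 tilt [ 1.3e-03 -4.0e-04 -1.0e+00] F [ 0.55  0.09 -0.85] w 0.012 q6 -0.31
jaw -5 row [1.56, 0.0, -0.02, 0.02, 0.08, 0.02]
jaw 175 row [1.56, 0.0, -0.02, -179.98, -0.03, 0.12]
[(0.6221, -0.1833, 0.0169)]
[[327.46764569 240.01444856]]
```

View pics/w16z.png

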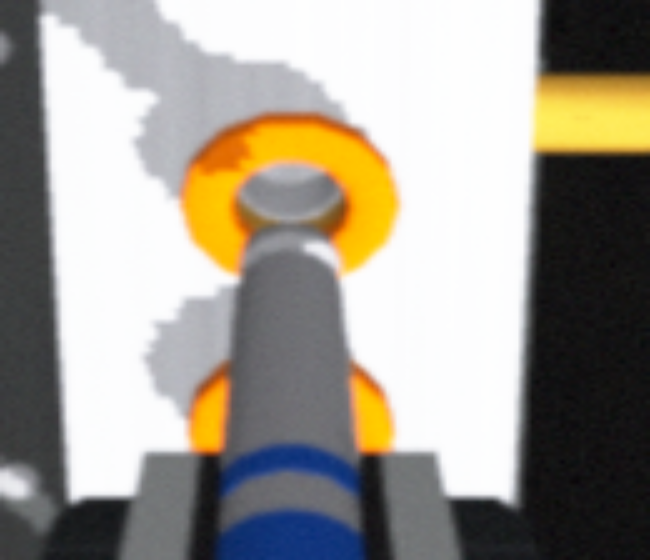

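```bash
python3 -m crank '[[0.8,0,0,0,0,0,1.0],[1.6,0,0,0,0,0,1.0],[2.2,0,0,0,0,0,1.0],[2.8,0,0,0,0,0,1.0],[2.8,0,0,0,0,0,1.0]]' 60
python3 -m crank '[[0,0,0,0,0,0,1.0]]'
```

```text
clock: 29.58
position: [0.6215, -0.1849, 0.186]
ee_rot: [0.706, 0.031, 0.707, -0.031]
contact_force: [-0.7, -0.4, -0.2]
width: 0.0123
clock: 29.7
position: [0.622, -0.1851, 0.187]
ee_rot: [0.707, 0.031, 0.706, -0.031]
contact_force: [0.0, -0.3, -0.4]
width: 0.0121
```

```bash
python3 -m crank '[[1.5,0,0,0,0,0,1.0],[3,0,0,0,0,0,1.0],[4.5,0,0,0,0,0,1.0],[5.4,0,0,0,0,0,1.0],[5.4,0,0,0,0,0,1.0]]' 60
python3 -m crank '[[0.3,0,0,0,0,0,1.0],[0.3,0,0,0,0,0,1.0]]'
```

```text
clock: 30.32
position: [0.6215, -0.1849, 0.1317]
ee_rot: [0.706, 0.031, 0.707, -0.031]
contact_force: [-0.4, -0.7, -1.2]
width: 0.0124
clock: 30.58
position: [0.6217, -0.185, 0.13]
ee_rot: [0.706, 0.031, 0.706, -0.031]
contact_force: [0.1, -0.5, -0.9]
width: 0.012
```

```bash
python3 -m crank '[[0.4,0,0,0,0,0,1.0],[0.8,0,0,0,0,0,1.0],[1.2,0,0,0,0,0,1.0],[1.2,0,0,0,0,0,1.0]]' 100
python3 -m crank '[[0.3,0,0,0,0,0,1.0],[0.5,0,0,0,0,0,1.0],[0.5,0,0,0,0,0,1.0]]' 100
```

```text
clock: 31.08
position: [0.6222, -0.1851, 0.1174]
ee_rot: [0.707, 0.031, 0.706, -0.031]
contact_force: [1.1, -1.1, -0.1]
width: 0.0119
clock: 31.45
position: [0.6222, -0.185, 0.1126]
ee_rot: [0.707, 0.031, 0.706, -0.031]
contact_force: [1.8, -0.2, -0.4]
width: 0.012
```

Run:
```python
from h import *
im=grab('wrist','w17.png'); s=manip.get_state(); p=s['position']; print(p,proj(im,p-[0,0,.0972]+[0,0,.13]))
```

```text
[ 0.62211585 -0.18502728  0.11258059] [[328.01319355 357.59935281]]
```

View pics/w17.png

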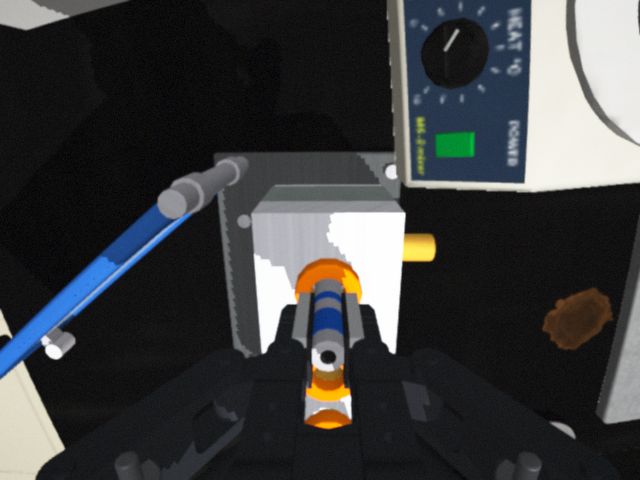

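```bash
python3 -m crank '[[0.2,0,0,0,0,0,1.0],[0.35,0,0,0,0,0,1.0],[0.35,0,0,0,0,0,1.0]]' 100
python3 -m crank '[[0.1,0,0,0,0,0,1.0],[0.2,0,0,0,0,0,1.0],[0.2,0,0,0,0,0,1.0]]' 100
```

```text
clock: 31.88
position: [0.6217, -0.185, 0.1094]
ee_rot: [0.706, 0.031, 0.706, -0.031]
contact_force: [0.4, -0.9, 2.8]
width: 0.0116
clock: 32.25
position: [0.6219, -0.1851, 0.1091]
ee_rot: [0.707, 0.031, 0.706, -0.031]
contact_force: [-0.2, 0.7, 9.4]
width: 0.0118
```

```bash
python3 -m crank '[[0.1,0,0,0,0,0,1.0],[0.1,0,0,0,0,0,1.0],[0.1,0,0,0,0,0,1.0]]' 100
python3 - <<'E'
from h import *
im=grab('wrist','w18.png'); s=manip.get_state(); p=s['position']; print(p,proj(im,p-[0,0,.0972]+[0,0,.13]))
cv2.imwrite('pics/w18z.png',cv2.resize(im['color'][230:440,260:400],None,fx=5,fy=2.8))
E
```

```text
clock: 32.62
position: [0.622, -0.1852, 0.1089]
ee_rot: [0.707, 0.03, 0.706, -0.031]
contact_force: [-1.0, 1.4, 12.4]
width: 0.0119
[ 0.6220312  -0.18517072  0.10887693] [[328.20061898 357.58314517]]
```

View pics/w18z.png

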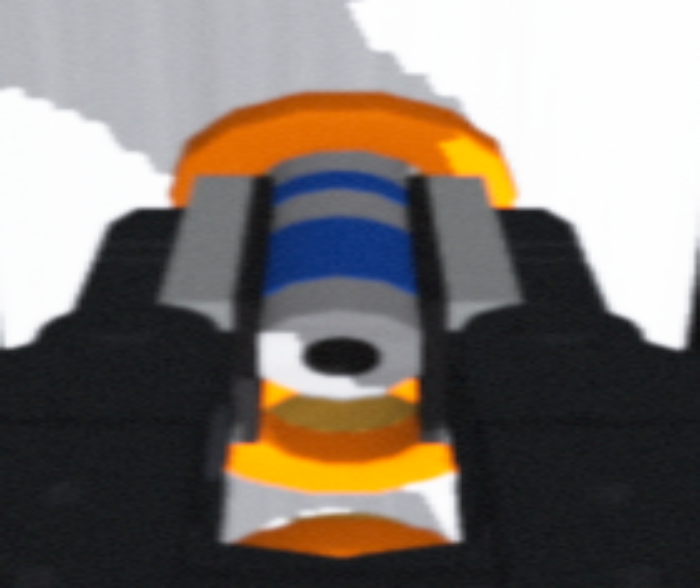

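```bash
python3 -m crank '[[-0.15,0,0,0,0,0,1.0],[-0.15,0,0,0,0,0,2.8],[-0.15,0,0,0,0,0,2.8],[-0.15,0,0,0,0,0,2.8]]' 40
python3 -m crank '[[-3,0,0,0,0,0,2.8],[-7,0,0,0,0,0,2.8],[-12,0,0,0,0,0,2.8],[-14,0,0,0,0,0,2.8],[-14,0,0,0,0,0,2.8]]' 30
python3 - <<'E'
from h import *
go([.5085,.0075,.25],-85)
im=grab('wrist','w19.png')
E
```

```text
clock: 33.17
position: [0.6213, -0.1848, 0.1071]
ee_rot: [0.706, 0.031, 0.707, -0.031]
contact_force: [0.3, -0.9, -0.1]
width: 0.0278
clock: 33.8
position: [0.6226, -0.1853, 0.2495]
ee_rot: [0.708, 0.03, 0.705, -0.031]
contact_force: [-0.3, -0.6, -0.1]
width: 0.028
t 33.8 pos [ 0.6226 -0.1853  0.2495] jaw -4.98 tilt [ 0.0034 -0.0013 -1.    ] F [-0.32 -0.62 -0.11] w 0.028 q6 -0.31
jaw -85 row [-0.11, 18.22, -13.04, 80.02, 0.21, -0.09]
jaw 95 row [-0.11, 18.22, -13.04, -99.98, 0.09, 0.22]
```

View pics/w19.png

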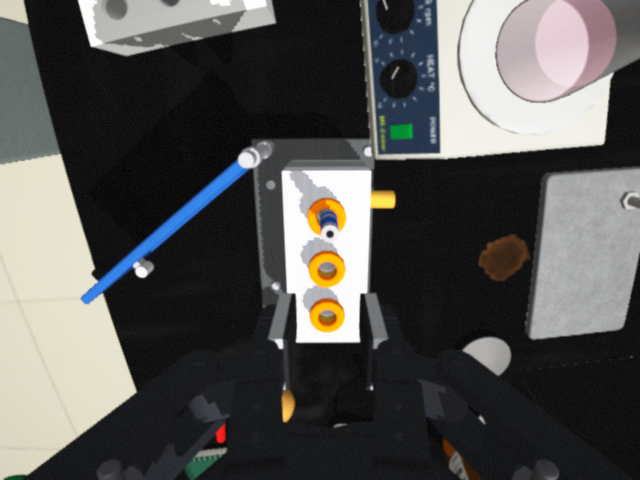

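```bash
python3 -m crank '[[0,5,-3,20,0,0,3],[0,10,-7,40,0,0,3],[0,18.2,-13,80,0,0,3],[0,18.2,-13,80,0,0,3],[0,18.2,-13,80,0,0,3]]' 30
python3 - <<'E'
from h import *
go([.508,.007,.25],-85)
E
```

```text
clock: 34.48
position: [0.5048, 0.0103, 0.246]
ee_rot: [0.614, 0.347, 0.618, -0.348]
contact_force: [0.7, -0.7, -0.4]
width: 0.0299
t 34.48 pos [0.5048 0.0103 0.246 ] jaw -58.86 tilt [-0.0048  0.0015 -1.    ] F [ 0.69 -0.73 -0.4 ] w 0.0299 q6 0.91
jaw -85 row [-0.4, 0.1, 0.44, 26.14, -0.17, 0.24]
jaw 95 row [-0.4, 0.1, 0.44, -153.86, -0.32, -0.23]
```

```bash
python3 -m crank '[[0,0,0.4,26,0,0,3],[0,0,0.4,26,0,0,3],[0,0,0.4,26,0,0,3],[0,0,0.4,26,0,0,3],[0,0,0.4,26,0,0,3]]' 30
python3 -m crank '[[0,0,0,0,0,0,3],[0,0,0,0,0,0,3]]'
python3 - <<'E'
from h import *
im=grab('wrist','w20.png'); cv2.imwrite('pics/w20z.png',cv2.resize(im['color'][60:300,270:390],None,fx=5,fy=2.5))
go([.508,.007,.112],-85)
E
```

```text
clock: 35.1
position: [0.5096, 0.0042, 0.2467]
ee_rot: [0.522, 0.476, 0.523, -0.476]
contact_force: [-0.2, 0.5, -0.2]
width: 0.0297
clock: 35.35
position: [0.5102, 0.0042, 0.2477]
ee_rot: [0.523, 0.476, 0.523, -0.476]
contact_force: [-0.1, -0.1, -0.3]
width: 0.0301
t 35.4 pos [0.5102 0.0042 0.2478] jaw -84.69 tilt [ 0.e+00  1.e-04 -1.e+00] F [0.35 0.04 0.03] w 0.0299 q6 1.35
jaw -85 row [13.58, -0.19, -0.3, 0.31, -0.0, -0.0]
jaw 95 row [13.58, -0.19, -0.3, -179.69, 0.0, -0.01]
```

View pics/w20z.png

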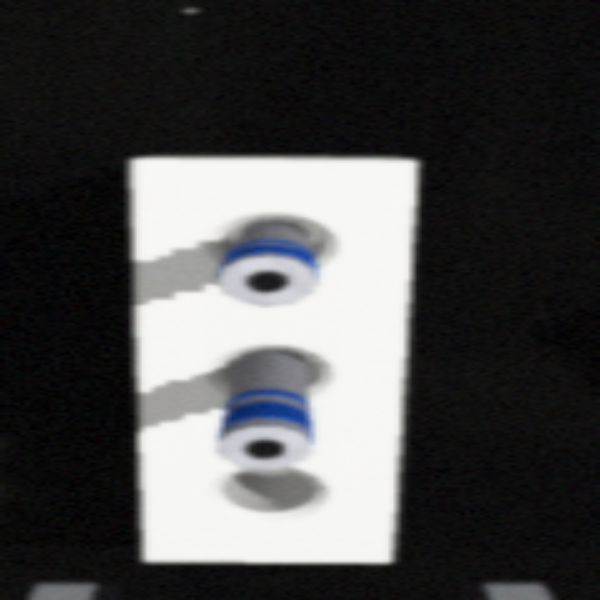

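```bash
python3 - <<'E'
from h import *
im=grab('wrist'); print(plane(im,[(270+265/5,60+448/2.5),(270+267/5,60+281/2.5)],.145))
E
python3 -m crank '[[4,-0.15,-0.3,0,0,0,3],[8,-0.15,-0.3,0,0,0,3],[12,-0.15,-0.3,0,0,0,3],[13.6,-0.15,-0.3,0,0,0,3],[13.6,-0.15,-0.3,0,0,0,3]]' 30
python3 -m crank '[[0,0,0,0,0,0,3],[0,0,0,0,0,0,3]]'
python3 - <<'E'
from h import *
go([.508,.007,.112],-85)
E
```

```text
[[0.50794068 0.00804074 0.145     ]
 [0.5557899  0.01200608 0.145     ]]
clock: 36.08
position: [0.5075, 0.0072, 0.1107]
ee_rot: [0.522, 0.476, 0.524, -0.477]
contact_force: [-0.2, -0.4, 0.7]
width: 0.0299
clock: 36.33
position: [0.5094, 0.0069, 0.113]
ee_rot: [0.523, 0.477, 0.522, -0.476]
contact_force: [-0.4, 0.1, 0.5]
width: 0.0294
t 36.33 pos [0.5094 0.0069 0.113 ] jaw -84.7 tilt [ 2.5e-03 -2.0e-04 -1.0e+00] F [-0.39  0.13  0.53] w 0.0294 q6 1.36
jaw -85 row [0.1, -0.14, -0.02, 0.3, 0.03, -0.14]
jaw 95 row [0.1, -0.14, -0.02, -179.7, 0.23, 0.04]
```

```bash
python3 -m crank '[[0,-0.1,0,0,0,0,2.2],[0,-0.1,0,0,0,0,1.6],[0,-0.1,0,0,0,0,1.0],[0,-0.1,0,0,0,0,1.0],[0,-0.1,0,0,0,0,1.0]]' 30
python3 -m crank '[[-3,0,0,0,0,0,1.0],[-6,0,0,0,0,0,1.0],[-10,0,0,0,0,0,1.0],[-14,0,0,0,0,0,1.0],[-15,0,0,0,0,0,1.0]]' 60
python3 -m crank '[[0,0,0,0,0,0,1],[0,0,0,0,0,0,1],[0,0,0,0,0,0,1]]'
python3 - <<'E'
from h import *
go([.6183,-.2326,.265],-5)
im=grab('wrist','w21.png')
s=manip.get_state(); p=s['position']; b=p-[0,0,.0972]
print('pred tip',proj(im,b),'top',proj(im,b+[0,0,.13]))
cv2.imwrite('pics/w21z.png',cv2.resize(im['color'][230:410,290:370],None,fx=6,fy=3.3))
E
```

```text
clock: 36.95
position: [0.5077, 0.0067, 0.1121]
ee_rot: [0.523, 0.476, 0.522, -0.476]
contact_force: [-0.8, -1.2, 2.4]
width: 0.0131
clock: 37.58
position: [0.5086, 0.007, 0.2641]
ee_rot: [0.524, 0.477, 0.521, -0.475]
contact_force: [0.7, -1.1, -0.9]
width: 0.0125
clock: 37.95
position: [0.5067, 0.007, 0.2602]
ee_rot: [0.522, 0.476, 0.524, -0.477]
contact_force: [0.3, 0.3, -0.7]
width: 0.0123
t 37.95 pos [0.5067 0.007  0.2602] jaw -84.7 tilt [-3.1e-03  5.0e-04 -1.0e+00] F [ 0.28  0.34 -0.65] w 0.0123 q6 1.35
jaw -5 row [-0.52, 8.9, 24.89, -79.7, -0.16, 0.11]
jaw 175 row [-0.52, 8.9, 24.89, 100.3, 0.12, 0.17]
pred tip [[328.85818028 238.72934894]] top [[329.90029212 356.22761184]]
```

View pics/w21z.png

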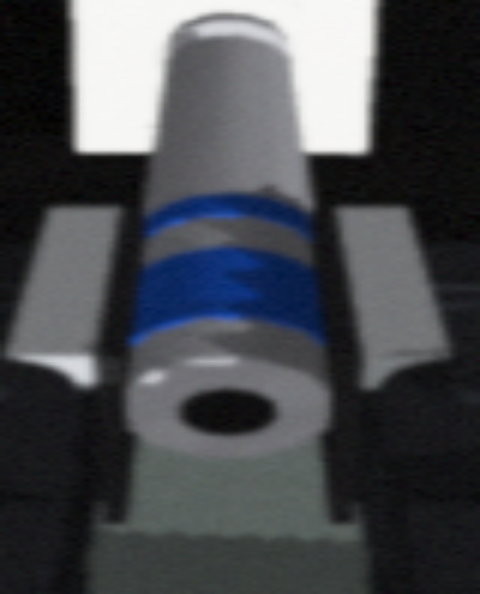

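```bash
python3 -m crank '[[-1,3,6,-20,0,0,1.0],[-1,6,13,-40,0,0,1.0],[-1,8.8,24.9,-80,0,0,1.0],[-1,8.8,24.9,-80,0,0,1.0],[-1,8.8,24.9,-80,0,0,1.0]]' 60
python3 - <<'E'
from h import *
go([.6183,-.2335,.25],-5)
E
```

```text
clock: 38.62
position: [0.6188, -0.2371, 0.2697]
ee_rot: [0.681, 0.188, 0.682, -0.189]
contact_force: [-0.5, 1.7, -0.6]
width: 0.0126
t 38.62 pos [ 0.6188 -0.2371  0.2697] jaw -30.91 tilt [-1.7e-03 -4.0e-04 -1.0e+00] F [-0.51  1.66 -0.56] w 0.0126 q6 0.07
jaw -5 row [1.97, 0.29, -0.22, -25.91, -0.08, 0.05]
jaw 175 row [1.97, 0.29, -0.22, 154.09, 0.07, 0.12]
```

```bash
python3 -m crank '[[0,0.2,-0.2,-26,0,0,1.0],[0,0.2,-0.2,-26,0,0,1.0],[0,0.2,-0.2,-26,0,0,1.0],[1,0.2,-0.2,-26,0,0,1.0],[1,0.2,-0.2,-26,0,0,1.0]]' 60
python3 -m crank '[[0,0,0,0,0,0,1.0],[0,0,0,0,0,0,1.0]]'
python3 - <<'E'
from h import *
go([.6183,-.2335,.2156],-5)
E
```

```text
clock: 39.25
position: [0.6166, -0.2298, 0.2599]
ee_rot: [0.705, 0.032, 0.708, -0.031]
contact_force: [-0.6, 0.6, 0.1]
width: 0.0126
clock: 39.5
position: [0.6175, -0.2302, 0.262]
ee_rot: [0.707, 0.031, 0.706, -0.031]
contact_force: [-0.4, 0.1, -0.4]
width: 0.0122
t 39.5 pos [ 0.6175 -0.2302  0.262 ] jaw -5.07 tilt [ 3.e-04 -0.e+00 -1.e+00] F [-0.35  0.07 -0.42] w 0.0122 q6 -0.37
jaw -5 row [4.64, -0.33, 0.11, -0.07, 0.02, 0.0]
jaw 175 row [4.64, -0.33, 0.11, 179.93, 0.0, -0.03]
```

```bash
python3 -m crank '[[0,-0.3,0.1,0,0,0,1.0],[2,-0.3,0.1,0,0,0,1.0],[4,-0.3,0.1,0,0,0,1.0],[4.8,-0.3,0.1,0,0,0,1.0],[4.8,-0.3,0.1,0,0,0,1.0]]' 60
python3 -m crank '[[0,0,0,0,0,0,1.0],[0,0,0,0,0,0,1.0]]'
python3 - <<'E'
from h import *
go([.6183,-.2335,.2],-5)
im=grab('wrist','w22.png'); print(collars(im)); s=manip.get_state(); p=s['position']; print(proj(im,p-[0,0,.0972]))
cv2.imwrite('pics/w22z.png',cv2.resize(im['color'][180:320,270:400],None,fx=5,fy=4))
E
```

```text
clock: 40.12
position: [0.6181, -0.2333, 0.2135]
ee_rot: [0.706, 0.031, 0.707, -0.031]
contact_force: [0.2, -0.5, -0.6]
width: 0.0124
clock: 40.38
position: [0.6186, -0.2334, 0.2148]
ee_rot: [0.707, 0.031, 0.706, -0.031]
contact_force: [-0.7, -0.1, -0.3]
width: 0.0125
t 40.38 pos [ 0.6186 -0.2334  0.2148] jaw -5.05 tilt [ 1.6e-03 -7.0e-04 -1.0e+00] F [-0.74 -0.06 -0.34] w 0.0125 q6 -0.38
jaw -5 row [1.48, -0.01, -0.03, -0.05, 0.09, 0.03]
jaw 175 row [1.48, -0.01, -0.03, 179.95, 0.05, -0.14]
[(0.6182, -0.231, 0.0168), (0.6222, -0.184, 0.0164)]
[[327.42391423 239.97090593]]
```

View pics/w22z.png

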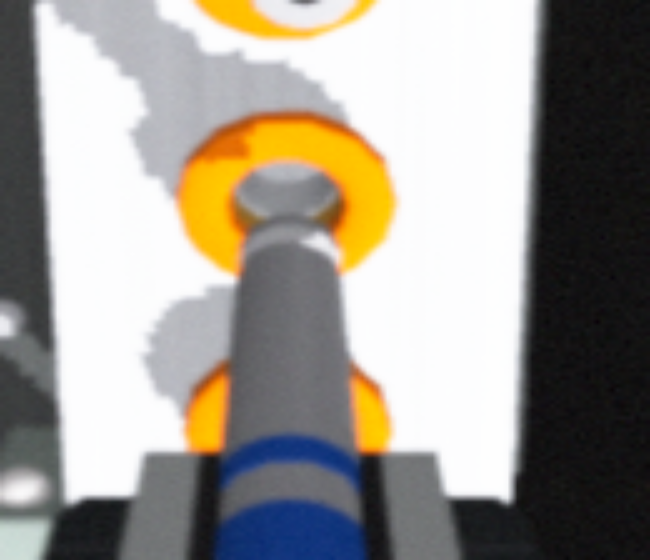

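```bash
python3 -m crank '[[0.5,-0.07,-0.03,0,0,0,1.0],[1.2,-0.07,-0.03,0,0,0,1.0],[1.9,-0.07,-0.03,0,0,0,1.0],[2.6,-0.07,-0.03,0,0,0,1.0],[2.6,-0.07,-0.03,0,0,0,1.0]]' 60
python3 -m crank '[[0,0,0,0,0,0,1.0]]'
```

```text
clock: 41.05
position: [0.6173, -0.2337, 0.1868]
ee_rot: [0.706, 0.031, 0.707, -0.031]
contact_force: [-0.5, 0.1, 0.4]
width: 0.012
clock: 41.18
position: [0.6179, -0.2339, 0.1879]
ee_rot: [0.707, 0.031, 0.706, -0.031]
contact_force: [0.1, -0.9, -0.8]
width: 0.0124
```

```bash
python3 -m crank '[[1.5,0,0,0,0,0,1.0],[3,0,0,0,0,0,1.0],[4.5,0,0,0,0,0,1.0],[5.5,0,0,0,0,0,1.0],[5.5,0,0,0,0,0,1.0]]' 80
python3 -m crank '[[0.3,0,0,0,0,0,1.0],[0.3,0,0,0,0,0,1.0]]'
```

```text
clock: 41.8
position: [0.6174, -0.2337, 0.1316]
ee_rot: [0.706, 0.031, 0.707, -0.031]
contact_force: [0.2, 0.8, -0.3]
width: 0.012
clock: 42.05
position: [0.6177, -0.2339, 0.13]
ee_rot: [0.706, 0.031, 0.706, -0.031]
contact_force: [-0.1, 1.1, 0.3]
width: 0.0117
```

```bash
python3 -m crank '[[0.3,0,0,0,0,0,1.0],[0.6,0,0,0,0,0,1.0],[0.9,0,0,0,0,0,1.0],[1.2,0,0,0,0,0,1.0],[1.2,0,0,0,0,0,1.0]]' 100
python3 -m crank '[[0.2,0,0,0,0,0,1.0],[0.4,0,0,0,0,0,1.0],[0.6,0,0,0,0,0,1.0],[0.6,0,0,0,0,0,1.0]]' 100
```

```text
clock: 42.68
position: [0.6181, -0.234, 0.1175]
ee_rot: [0.707, 0.031, 0.706, -0.031]
contact_force: [1.1, 0.4, 0.0]
width: 0.0117
clock: 43.18
position: [0.618, -0.2339, 0.1115]
ee_rot: [0.707, 0.031, 0.706, -0.031]
contact_force: [1.7, -0.3, -0.6]
width: 0.0118
```

```bash
python3 -m crank '[[0.2,0,0,0,0,0,1.0],[0.3,0,0,0,0,0,1.0],[0.4,0,0,0,0,0,1.0],[0.4,0,0,0,0,0,1.0]]' 100
python3 -m crank '[[0.1,0,0,0,0,0,1.0],[0.1,0,0,0,0,0,1.0],[0.1,0,0,0,0,0,1.0]]' 100
python3 - <<'E'
from h import *
im=grab('wrist','w23.png')
cv2.imwrite('pics/w23z.png',cv2.resize(im['color'][230:440,260:400],None,fx=5,fy=2.8))
E
```

```text
clock: 43.68
position: [0.6177, -0.2339, 0.109]
ee_rot: [0.707, 0.031, 0.706, -0.031]
contact_force: [0.9, -0.0, 6.3]
width: 0.0116
clock: 44.05
position: [0.6178, -0.234, 0.1088]
ee_rot: [0.707, 0.031, 0.706, -0.031]
contact_force: [-1.2, 0.9, 9.6]
width: 0.0116
```

View pics/w23z.png

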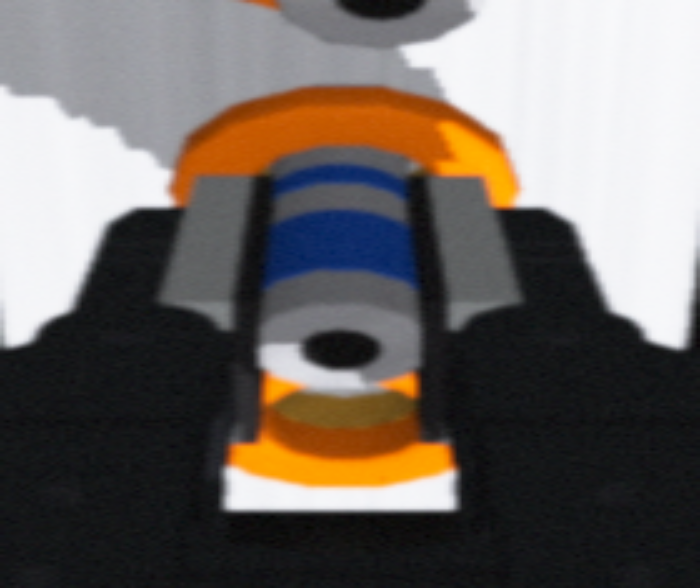

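Home at the same height (0.1088 m, hard stop). Release and fetch the third tube.

```bash
python3 -m crank '[[-0.2,0,0,0,0,0,1.0],[-0.2,0,0,0,0,0,2.8],[-0.2,0,0,0,0,0,2.8],[-0.2,0,0,0,0,0,2.8]]' 40
python3 -m crank '[[-3,0,0,0,0,0,2.8],[-7,0,0,0,0,0,2.8],[-12,0,0,0,0,0,2.8],[-14,0,0,0,0,0,2.8],[-14,0,0,0,0,0,2.8]]' 30
python3 - <<'E'
from h import *
go([.5555,.011,.25],-85)
im=grab('wrist','w24.png')
E
```

```text
clock: 44.6
position: [0.6173, -0.2337, 0.1082]
ee_rot: [0.706, 0.031, 0.707, -0.031]
contact_force: [0.7, -0.1, 0.1]
width: 0.0278
clock: 45.22
position: [0.6185, -0.2343, 0.2507]
ee_rot: [0.708, 0.031, 0.705, -0.032]
contact_force: [-0.6, -0.1, -0.1]
width: 0.0278
t 45.23 pos [ 0.6185 -0.2343  0.2507] jaw -5.05 tilt [ 0.0034 -0.0017 -1.    ] F [-0.56 -0.07 -0.15] w 0.0278 q6 -0.38
jaw -85 row [0.01, 23.88, -8.44, 79.95, 0.23, -0.08]
jaw 95 row [0.01, 23.88, -8.44, -100.05, 0.08, 0.24]
```

View pics/w24.png

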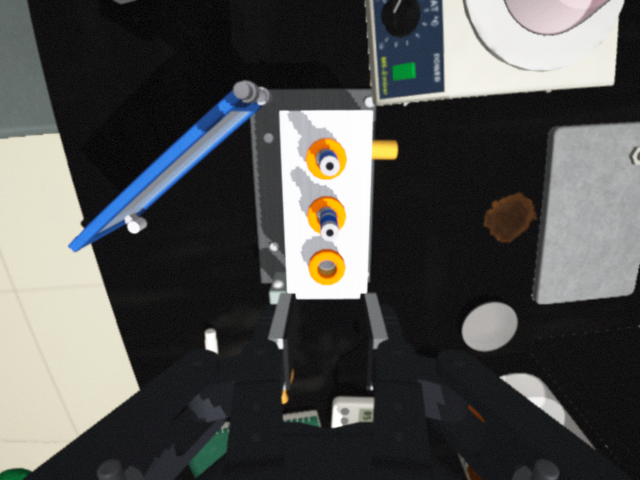

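```bash
python3 -m crank '[[0,6,-2,-20,0,0,3],[0,12,-4,-40,0,0,3],[0,23.8,-8.4,-60,0,0,3],[0,23.8,-8.4,-100,0,0,3],[0,23.8,-8.4,-100,0,0,3]]' 30
python3 - <<'E'
from h import *
go([.5555,.011,.25],-85)
E
```

```text
clock: 45.9
position: [0.5521, 0.0149, 0.2469]
ee_rot: [0.641, -0.294, 0.644, 0.296]
contact_force: [0.9, -1.1, 0.7]
width: 0.0301
t 45.9 pos [0.5521 0.0149 0.2469] jaw 49.32 tilt [-0.0048  0.0022 -1.    ] F [ 0.95 -1.13  0.72] w 0.0301 q6 -0.96
jaw -85 row [-0.31, -0.51, -0.08, 134.32, -0.39, -0.05]
jaw 95 row [-0.31, -0.51, -0.08, -45.68, 0.04, -0.31]
```

```bash
python3 -m crank '[[0,-0.5,0,-46,0,0,3],[0,-0.5,0,-46,0,0,3],[0,-0.5,0,-46,0,0,3],[0,-0.5,0,-46,0,0,3],[0,-0.5,0,-46,0,0,3]]' 30
python3 -m crank '[[0,0,0,0,0,0,3],[0,0,0,0,0,0,3],[0,0,0,0,0,0,3]]'
python3 - <<'E'
from h import *
im=grab('wrist','w25.png')
go([.5555,.011,.112],95)
print(depthpts(grab('top'),[(277,88),(282,115)]))
E
```

```text
clock: 46.52
position: [0.5576, 0.0074, 0.2464]
ee_rot: [0.478, -0.519, 0.48, 0.522]
contact_force: [-0.2, -0.5, -0.8]
width: 0.0303
clock: 46.9
position: [0.5586, 0.0073, 0.2484]
ee_rot: [0.479, -0.52, 0.479, 0.52]
contact_force: [-0.4, -0.2, 0.0]
width: 0.0299
t 46.95 pos [0.5587 0.0073 0.2486] jaw 94.65 tilt [-5.e-04  1.e-04 -1.e+00] F [ 0.17 -0.05  0.25] w 0.0299 q6 -1.76
jaw 95 row [13.66, 0.28, 0.39, -0.35, 0.01, -0.03]
jaw 275 row [13.66, 0.28, 0.39, 179.65, -0.04, -0.01]
[[ 0.81211515 -0.06226657  0.20452591]
 [ 0.77471167 -0.06994573  0.16404648]]
```

View pics/w25.png

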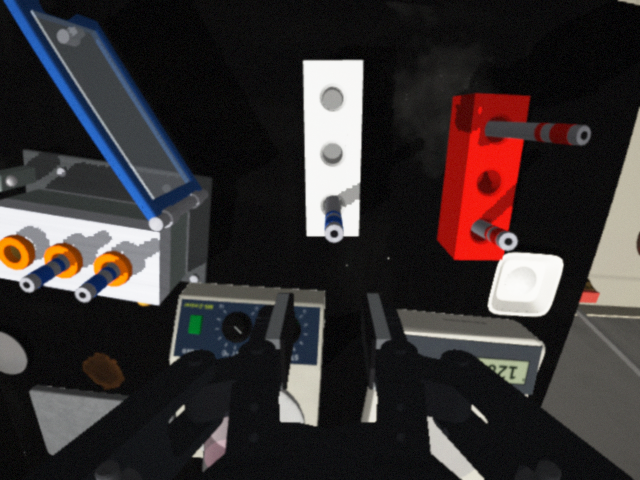

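```bash
python3 - <<'E'
from h import *
im=grab('wrist'); print(plane(im,[(334,233)],.145))
E
python3 -m crank '[[4,0.3,0.4,0,0,0,3],[8,0.3,0.4,0,0,0,3],[12,0.3,0.4,0,0,0,3],[13.6,0.3,0.4,0,0,0,3],[13.6,0.3,0.4,0,0,0,3]]' 30
python3 -m crank '[[0,0,0,0,0,0,3],[0,0,0,0,0,0,3],[0,0,0,0,0,0,3]]'
python3 - <<'E'
from h import *
go([.5557,.011,.112],95)
E
```

```text
[[0.55583373 0.01238934 0.145     ]]
clock: 47.68
position: [0.5552, 0.0111, 0.1123]
ee_rot: [0.479, -0.519, 0.48, 0.52]
contact_force: [0.1, 0.7, -0.1]
width: 0.0297
clock: 48.05
position: [0.5561, 0.011, 0.1138]
ee_rot: [-0.48, 0.52, -0.479, -0.519]
contact_force: [0.1, -0.5, 0.6]
width: 0.0301
t 48.05 pos [0.5561 0.011  0.1138] jaw 94.67 tilt [ 2.e-03 -1.e-04 -1.e+00] F [ 0.15 -0.53  0.57] w 0.0301 q6 -1.76
jaw 95 row [0.18, 0.04, 0.0, -0.33, -0.02, 0.11]
jaw 275 row [0.18, 0.04, 0.0, 179.67, 0.18, 0.02]
```

```bash
python3 -m crank '[[0.1,0,0,0,0,0,2.2],[0.1,0,0,0,0,0,1.6],[0.1,0,0,0,0,0,1.0],[0.1,0,0,0,0,0,1.0],[0.1,0,0,0,0,0,1.0]]' 30
python3 -m crank '[[-3,0,0,0,0,0,1.0],[-6,0,0,0,0,0,1.0],[-10,0,0,0,0,0,1.0],[-14,0,0,0,0,0,1.0],[-15,0,0,0,0,0,1.0]]' 60
python3 -m crank '[[0,0,0,0,0,0,1],[0,0,0,0,0,0,1],[0,0,0,0,0,0,1]]'
python3 - <<'E'
from h import *
go([.6145,-.2805,.265],-5)
im=grab('wrist','w26.png')
cv2.imwrite('pics/w26z.png',cv2.resize(im['color'][230:410,290:370],None,fx=6,fy=3.3))
E
```

```text
clock: 48.68
position: [0.5555, 0.0109, 0.1119]
ee_rot: [-0.479, 0.52, -0.479, -0.52]
contact_force: [0.4, -0.1, 0.7]
width: 0.013
clock: 49.3
position: [0.5568, 0.011, 0.2644]
ee_rot: [-0.48, 0.521, -0.478, -0.519]
contact_force: [-0.2, -0.3, -0.6]
width: 0.0122
clock: 49.68
position: [0.5547, 0.0111, 0.2601]
ee_rot: [0.479, -0.519, 0.48, 0.521]
contact_force: [-0.1, 0.4, -0.4]
width: 0.0127
t 49.67 pos [0.5547 0.0111 0.2601] jaw 94.67 tilt [-3.2e-03  4.0e-04 -1.0e+00] F [-0.05  0.43 -0.35] w 0.0127 q6 -1.76
jaw -5 row [-0.52, -3.58, -29.55, 99.67, -0.13, -0.17]
jaw 175 row [-0.52, -3.58, -29.55, -80.33, 0.16, -0.12]
```

View pics/w26z.png

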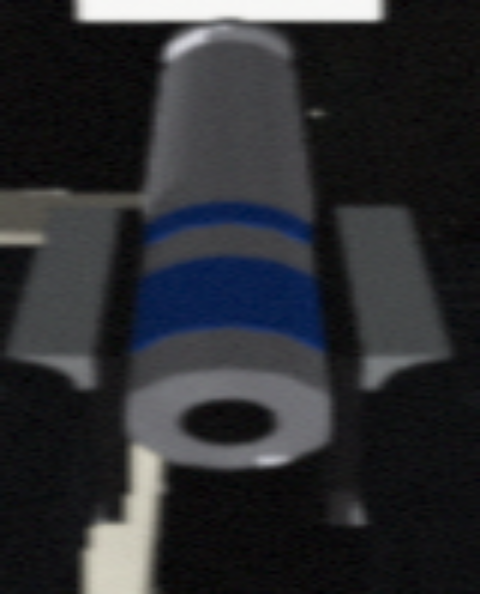

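```bash
python3 -m crank '[[-1,-1,-5,10,0,0,1.0],[-1,-1.5,-10,21,0,0,1.0],[-1,-2,-15,32,0,0,1.0],[-1,-2.5,-20,43,0,0,1.0],[-1,-3.5,-29.5,53,0,0,1.0]]' 60
python3 - <<'E'
from h import *
go([.6143,-.2803,.265],-5)
E
```

```text
clock: 50.35
position: [0.6083, -0.2485, 0.2712]
ee_rot: [0.661, -0.249, 0.661, 0.25]
contact_force: [-0.0, -0.1, -0.2]
width: 0.0124
t 50.35 pos [ 0.6083 -0.2485  0.2712] jaw 41.4 tilt [-5.0e-04  1.3e-03 -1.0e+00] F [-0.04 -0.15 -0.16] w 0.0124 q6 -1.22
jaw -5 row [0.62, -2.78, -1.65, 46.4, -0.01, -0.08]
jaw 175 row [0.62, -2.78, -1.65, -133.6, 0.1, -0.01]
```

```bash
python3 -m crank '[[0.6,-2.4,-1.6,10,0,0,1.0],[0.6,-2.4,-1.6,20,0,0,1.0],[0.6,-2.4,-1.6,30,0,0,1.0],[0.6,-2.4,-1.6,40,0,0,1.0],[0.6,-2.4,-1.6,46.4,0,0,1.0]]' 60
python3 -m crank '[[0,0,0,0,0,0,1.0],[0,0,0,0,0,0,1.0],[0,0,0,0,0,0,1.0]]'
python3 - <<'E'
from h import *
go([.6143,-.2803,.2156],-5)
E
```

```text
clock: 50.98
position: [0.6121, -0.2763, 0.2648]
ee_rot: [0.706, 0.031, 0.707, -0.03]
contact_force: [0.3, -0.0, -0.5]
width: 0.0124
clock: 51.35
position: [0.6122, -0.2762, 0.2656]
ee_rot: [0.706, 0.029, 0.707, -0.029]
contact_force: [0.2, -0.3, -0.4]
width: 0.0124
t 51.35 pos [ 0.6122 -0.2762  0.2656] jaw -4.66 tilt [-2.e-04  2.e-04 -1.e+00] F [ 0.24 -0.32 -0.45] w 0.0124 q6 -0.45
jaw -5 row [5.0, -0.39, 0.24, 0.34, -0.01, -0.01]
jaw 175 row [5.0, -0.39, 0.24, -179.66, 0.02, -0.02]
```

```bash
python3 -m crank '[[0,-0.4,0.24,0.3,0,0,1.0],[2,-0.4,0.24,0.3,0,0,1.0],[4,-0.4,0.24,0.3,0,0,1.0],[5.1,-0.4,0.24,0.3,0,0,1.0],[5.1,-0.4,0.24,0.3,0,0,1.0]]' 60
python3 -m crank '[[0,0,0,0,0,0,1.0],[0,0,0,0,0,0,1.0]]'
python3 - <<'E'
from h import *
go([.6143,-.2803,.2],-5)
im=grab('wrist','w27.png'); print(collars(im))
cv2.imwrite('pics/w27z.png',cv2.resize(im['color'][180:320,270:400],None,fx=5,fy=4))
E
```

```text
clock: 51.98
position: [0.614, -0.2804, 0.214]
ee_rot: [0.706, 0.031, 0.707, -0.031]
contact_force: [-0.2, -0.0, 0.2]
width: 0.0118
clock: 52.22
position: [0.6148, -0.2807, 0.2159]
ee_rot: [0.707, 0.031, 0.706, -0.031]
contact_force: [-0.6, -0.6, -0.3]
width: 0.0121
t 52.23 pos [ 0.6148 -0.2807  0.2159] jaw -5.0 tilt [ 1.6e-03 -9.0e-04 -1.0e+00] F [-0.64 -0.58 -0.34] w 0.0121 q6 -0.44
jaw -5 row [1.59, 0.04, -0.06, -0.0, 0.1, 0.04]
jaw 175 row [1.59, 0.04, -0.06, 180.0, 0.06, -0.15]
[(0.614, -0.2789, 0.0169), (0.6183, -0.2322, 0.0165), (0.6222, -0.1848, 0.0165)]
```

View pics/w27z.png

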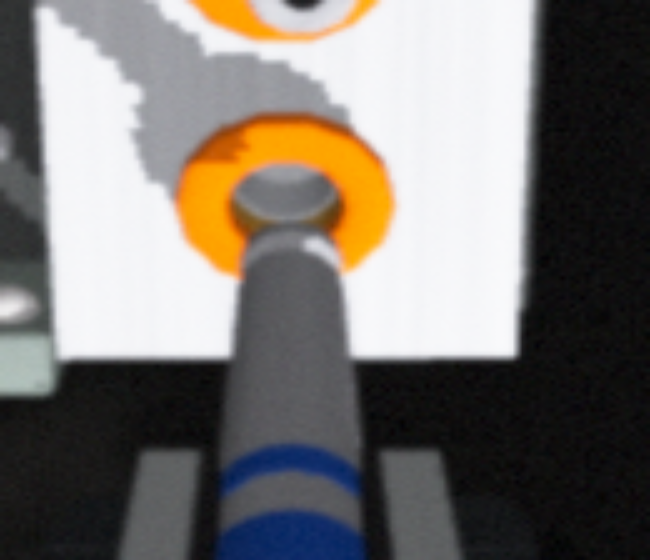

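```bash
python3 -m crank '[[0.5,0,-0.06,0,0,0,1.0],[1.2,0,-0.06,0,0,0,1.0],[2.0,0,-0.06,0,0,0,1.0],[2.8,0,-0.06,0,0,0,1.0],[2.8,0,-0.06,0,0,0,1.0]]' 60
python3 -m crank '[[0,0,0,0,0,0,1.0]]'
```

```text
clock: 52.9
position: [0.6132, -0.2801, 0.1855]
ee_rot: [0.706, 0.031, 0.707, -0.03]
contact_force: [-0.2, 0.4, 0.0]
width: 0.0127
clock: 53.02
position: [0.6139, -0.2805, 0.1868]
ee_rot: [0.707, 0.031, 0.706, -0.031]
contact_force: [-0.4, 0.6, -0.6]
width: 0.0119
```

```bash
python3 -m crank '[[1.5,0,0,0,0,0,1.0],[3,0,0,0,0,0,1.0],[4.5,0,0,0,0,0,1.0],[5.4,0,0,0,0,0,1.0],[5.4,0,0,0,0,0,1.0]]' 80
python3 -m crank '[[0.3,0,0,0,0,0,1.0],[0.3,0,0,0,0,0,1.0]]'
```

```text
clock: 53.65
position: [0.6133, -0.2801, 0.1316]
ee_rot: [0.706, 0.031, 0.707, -0.031]
contact_force: [0.0, -0.5, -1.4]
width: 0.0117
clock: 53.9
position: [0.6137, -0.2804, 0.13]
ee_rot: [0.706, 0.031, 0.706, -0.031]
contact_force: [-0.8, -0.1, -0.5]
width: 0.0116
```

```bash
python3 -m crank '[[0.3,0,0,0,0,0,1.0],[0.6,0,0,0,0,0,1.0],[0.9,0,0,0,0,0,1.0],[1.2,0,0,0,0,0,1.0],[1.2,0,0,0,0,0,1.0]]' 100
python3 -m crank '[[0.2,0,0,0,0,0,1.0],[0.4,0,0,0,0,0,1.0],[0.6,0,0,0,0,0,1.0],[0.6,0,0,0,0,0,1.0]]' 100
python3 -m crank '[[0.1,0,0,0,0,0,1.0],[0.2,0,0,0,0,0,1.0],[0.3,0,0,0,0,0,1.0],[0.3,0,0,0,0,0,1.0]]' 100
```

```text
clock: 54.52
position: [0.614, -0.2804, 0.1174]
ee_rot: [0.707, 0.031, 0.706, -0.031]
contact_force: [0.2, -0.2, -0.6]
width: 0.012
clock: 55.02
position: [0.6139, -0.2803, 0.1115]
ee_rot: [0.707, 0.031, 0.706, -0.031]
contact_force: [2.3, 0.0, -0.8]
width: 0.012
clock: 55.52
position: [0.6135, -0.2803, 0.1089]
ee_rot: [0.706, 0.031, 0.707, -0.031]
contact_force: [0.9, 0.8, 2.1]
width: 0.0121
```

```bash
python3 -m crank '[[0.1,0,0,0,0,0,1.0],[0.2,0,0,0,0,0,1.0],[0.2,0,0,0,0,0,1.0]]' 100
python3 -m crank '[[-0.2,0,0,0,0,0,1.0],[-0.2,0,0,0,0,0,2.8],[-0.2,0,0,0,0,0,2.8],[-0.2,0,0,0,0,0,2.8]]' 40
python3 -m crank '[[-3,0,0,0,0,0,2.8],[-7,0,0,0,0,0,2.8],[-12,0,0,0,0,0,2.8],[-14,0,0,0,0,0,2.8],[-14,0,0,0,0,0,2.8]]' 30
python3 - <<'E'
from h import *
go([.5,-.1,.25],-85)
im=grab('wrist','w28.png')
im=grab('top','t4.png');im=grab('scene','s4.png'); cv2.imwrite('pics/s4z.png',cv2.resize(im['color'][180:330,180:430],None,fx=3.2,fy=3.2))
E
```

```text
clock: 55.9
position: [0.6137, -0.2805, 0.1085]
ee_rot: [0.707, 0.031, 0.706, -0.031]
contact_force: [-0.6, 0.7, 8.9]
width: 0.0119
clock: 56.4
position: [0.6134, -0.2802, 0.1083]
ee_rot: [0.706, 0.031, 0.707, -0.031]
contact_force: [-0.6, -0.8, -1.0]
width: 0.0282
clock: 57.02
position: [0.6145, -0.2809, 0.2508]
ee_rot: [0.708, 0.03, 0.705, -0.032]
contact_force: [0.1, -0.3, -0.1]
width: 0.0286
t 57.02 pos [ 0.6145 -0.2809  0.2508] jaw -5.01 tilt [ 0.0035 -0.002  -1.    ] F [ 0.08 -0.31 -0.09] w 0.0286 q6 -0.44
jaw -85 row [0.0, 17.02, -12.99, 79.99, 0.24, -0.06]
jaw 95 row [0.0, 17.02, -12.99, -100.01, 0.07, 0.26]
```

View pics/w28.png

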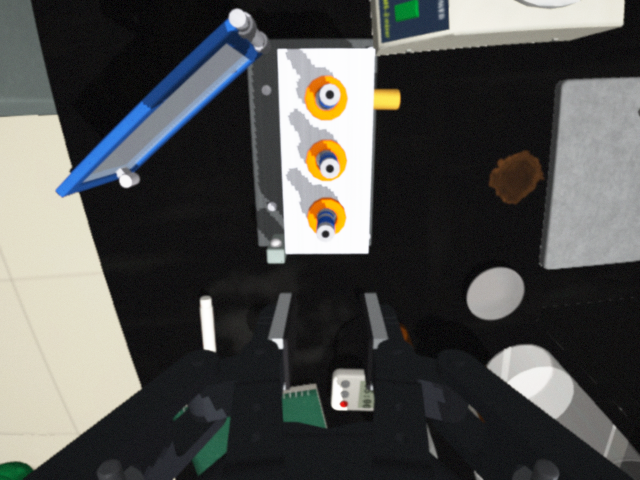

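View pics/s4z.png

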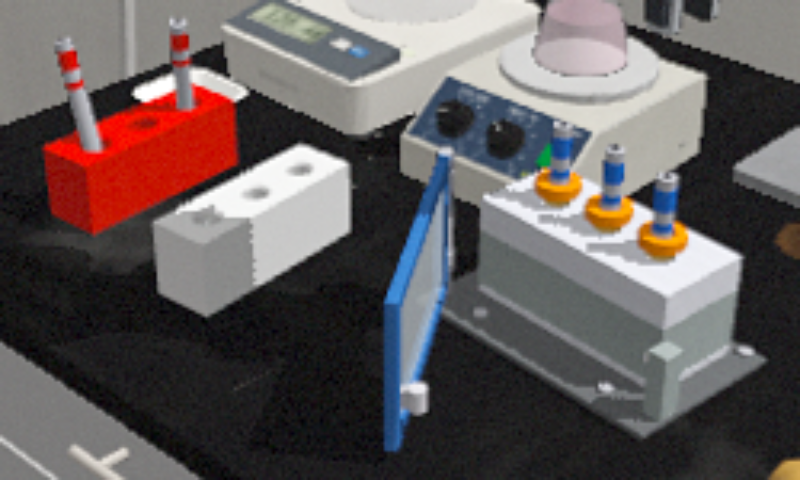

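View pics/t4.png

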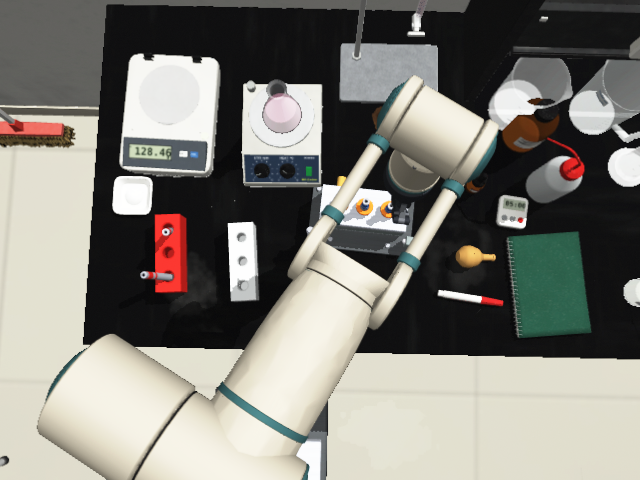

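The red rack has been knocked toward -y, and the near used tube leans. I'll measure its lean and depth by triangulation.

Run:
```python
from h import *
im=grab('top'); cv2.imwrite('pics/r5.png',cv2.resize(im['color'][205:300,130:200],None,fx=8,fy=6))
sc=grab('scene'); cv2.imwrite('pics/s5.png',cv2.resize(sc['color'][180:260,185:265],None,fx=8,fy=7))
```

```text
(no output)
```

View pics/r5.png

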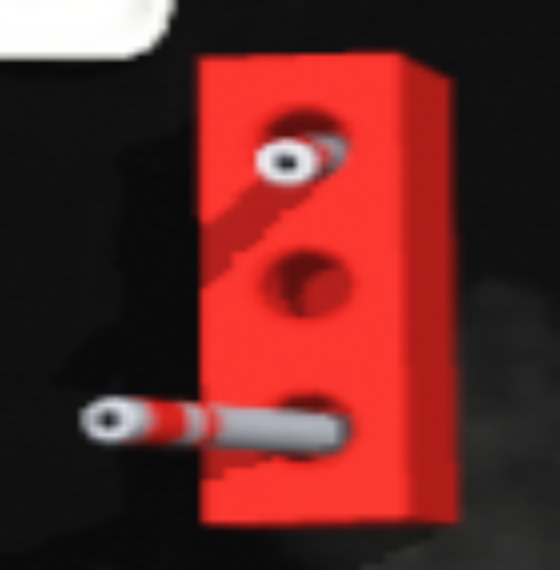

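View pics/s5.png

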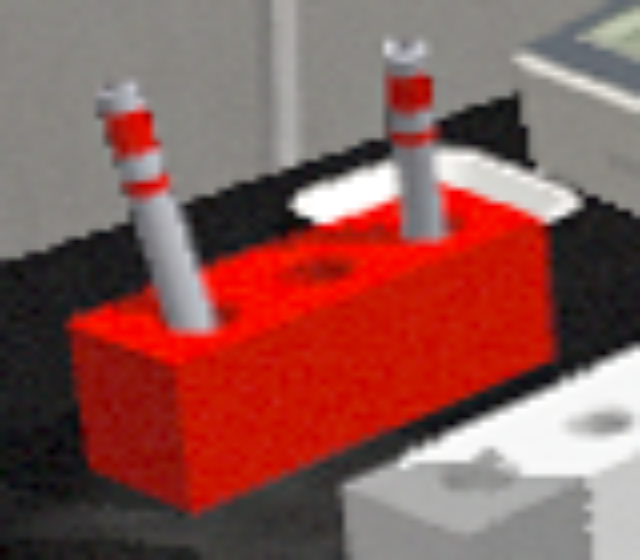

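Run:
```python
from h import *
im=grab('top'); sc=grab('scene')
def tri(a,b):
    o1,d1=rays(im,[a]);o2,d2=rays(sc,[b]);A=np.c_[d1[0],-d2[0]];t=np.linalg.lstsq(A,o2-o1,rcond=None)[0]
    p,q=o1+d1[0]*t[0],o2+d2[0]*t[1]; return (p+q)/2,np.linalg.norm(p-q)
P,e=tri((130+108/8,205+419/6),(185+117/8,180+93/7)); print('near top',P,e)
Q,e=tri((130+288/8,205+162/6),(185+403/8,180+50/7)); print('far top',Q,e)
H=plane(im,[(130+306/8,205+140/6),(130+307/8,205+284/6),(130+308/8,205+428/6)],.06); print(H)
for T,h in((P,H[2]),(Q,H[0])):
    v=T-h; print('lean deg approx',np.degrees(np.arctan2(np.hypot(*v[:2]),v[2])),'vec',v)
```

```text
near top [0.46987494 0.18073293 0.13659473] 0.0022389161482534014
far top [0.55095845 0.14237252 0.13966236] 0.0011391451092587573
[[0.56799518 0.15934558 0.06      ]
 [0.5195157  0.15646642 0.06      ]
 [0.4714572  0.15362864 0.06      ]]
lean deg approx 19.517822393865707 vec [-0.00158225  0.02710429  0.07659473]
lean deg approx 16.798099265718527 vec [-0.01703673 -0.01697307  0.07966236]
```

Both are inside the limits (about 16° and 14° by hole geometry). Now the guard.

Run:
```python
from h import *
im=cv2.imread('pics/a_top.png'); t=grab('top'); 
h=cv2.cvtColor(im,cv2.COLOR_BGR2HSV).astype(int); m=(h[...,0]>95)&(h[...,0]<125)&(h[...,1]>110)&(h[...,2]>140)
m[:, :300]=0; m[:215]=0
ys,xs=np.nonzero(m); print(len(xs))
P=plane(t,np.c_[xs,ys],.122)[:,:2]; c=P.mean(0); u=np.linalg.svd(P-c)[2][0]; u*=np.sign(u@[-1,-1]); s=(P-c)@u; w=(P-c)@[-u[1],u[0]]
print('dir',u,'ends',c+u*s.min(),c+u*s.max(),np.ptp(s),np.percentile(w,[2,98]))
print('hinge',plane(t,[(310.5,230)],.125),'ang',np.degrees(np.arctan2(u[1],u[0])))
M=np.array([.6183,-.2327]);ex=np.array([.9962,-.0872]);ey=np.array([.0872,.9962])
for q in(c+u*s.min(),c+u*s.max()): print('in manifold',(q-M)@ex,(q-M)@ey)
w=grab('wrist'); print(plane(w,[(240,20),(67,190)],.122))
```

```text
423
dir [-0.83958752 -0.54322444] ends [ 0.56031153 -0.13046504] [ 0.40184993 -0.23299183] 0.18873744084225996 [-0.0038345   0.00383397]
hinge [[ 0.56322812 -0.12870315  0.125     ]] ang -147.09658859156053
in manifold -0.0666829992171235 0.09678987651120598
in manifold -0.21560210930791904 -0.019165163880962864
[[ 0.56741691 -0.12923038  0.122     ]
 [ 0.41207955 -0.23070822  0.122     ]]
```

Run:
```python
from h import *
go([.428,-.1747,.25],33)
```

```text
t 57.48 pos [ 0.6135 -0.2803  0.2479] jaw -5.01 tilt [-1.3e-03  9.0e-04 -1.0e+00] F [-0.28  0.13 -0.37] w 0.0279 q6 -0.44
jaw 33 row [-0.17, 8.9, -19.4, -38.01, -0.06, -0.07]
jaw 213 row [-0.17, 8.9, -19.4, 141.99, -0.09, 0.08]
```

```bash
python3 -m crank '[[0,3,-5,-10,0,0,1],[0,5,-10,-20,0,0,0],[0,9,-19.4,-30,0,0,0],[0,9,-19.4,-38,0,0,0],[0,9,-19.4,-38,0,0,0]]' 30
python3 -m crank '[[0,0,0,0,0,0,0],[0,0,0,0,0,0,0]]'
python3 - <<'E'
from h import *
go([.428,-.1747,.105],33)
im=grab('wrist','w30.png')
print(proj(im,[.428,-.1747,.105]))
E
```

```text
clock: 58.1
position: [0.4257, -0.1721, 0.2492]
ee_rot: [0.678, -0.201, 0.678, 0.201]
contact_force: [0.9, 0.3, -0.1]
width: 0.0001
clock: 58.35
position: [0.4295, -0.1745, 0.2487]
ee_rot: [0.678, -0.201, 0.678, 0.2]
contact_force: [0.5, 0.8, -0.4]
width: 0.0001
t 58.35 pos [ 0.4295 -0.1745  0.2487] jaw 32.96 tilt [ 5.e-04 -2.e-04 -1.e+00] F [ 0.48  0.76 -0.38] w 0.0001 q6 -1.11
jaw 33 row [14.37, 0.07, -0.14, -0.04, 0.02, 0.02]
jaw 213 row [14.37, 0.07, -0.14, 179.96, 0.04, -0.03]
[[325.53194932 220.59090011]]
```

View pics/w30.png

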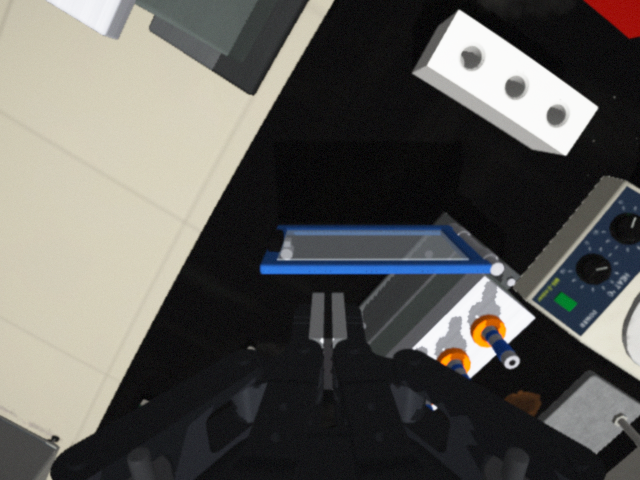

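```bash
python3 -m crank '[[4,0,0,0,0,0,0],[8,0,0,0,0,0,0],[12,0,0,0,0,0,0],[14.4,0,0,0,0,0,0],[14.4,0,0,0,0,0,0]]' 30
python3 -m crank '[[0,0,0,0,0,0,0],[0,0,0,0,0,0,0]]'
python3 - <<'E'
from h import *
Hg=np.array([.565,-.1285])
def tgt(open_rad,off,r=.14):
    a=np.radians(-95)-open_rad; d=np.array([np.cos(a),np.sin(a)]); n=np.array([d[1],-d[0]]); 
    return np.r_[Hg+r*d+n*off,.105],np.degrees(a)+180
for o in(.91,.6,.4,.25,.12,.05,0,-.02):
    p,j=tgt(o,.0155); print(o); go(p,j)
E
```

```text
clock: 59.02
position: [0.4276, -0.1734, 0.1029]
ee_rot: [0.677, -0.199, 0.679, 0.202]
contact_force: [-0.1, 0.4, 0.4]
width: -0.0004
clock: 59.28
position: [0.4294, -0.1744, 0.106]
ee_rot: [0.679, -0.201, 0.677, 0.2]
contact_force: [-0.5, -0.5, 1.0]
width: 0.0001
0.91
t 59.27 pos [ 0.4294 -0.1744  0.106 ] jaw 32.99 tilt [ 0.0024 -0.0013 -1.    ] F [-0.54 -0.52  0.96] w 0.0001 q6 -1.11
jaw 32.86084064309509 row [0.1, -1.95, -0.13, 0.13, 0.07, 0.13]
jaw 212.8608406430951 row [0.1, -1.95, -0.13, -179.87, -0.21, 0.11]
0.6
t 59.27 pos [ 0.4294 -0.1744  0.106 ] jaw 32.99 tilt [ 0.0024 -0.0013 -1.    ] F [-0.54 -0.52  0.96] w 0.0001 q6 -1.11
jaw 50.622532292150595 row [0.11, -6.29, 0.06, -17.63, 0.05, 0.15]
jaw 230.6225322921506 row [0.11, -6.29, 0.06, 162.37, 0.21, -0.07]
0.4
t 59.27 pos [ 0.4294 -0.1744  0.106 ] jaw 32.99 tilt [ 0.0024 -0.0013 -1.    ] F [-0.54 -0.52  0.96] w 0.0001 q6 -1.11
jaw 62.081688194767054 row [0.12, -8.98, 0.88, -29.09, 0.04, 0.15]
jaw 242.08168819476705 row [0.12, -8.98, 0.88, 150.91, 0.2, -0.05]
0.25
t 59.27 pos [ 0.4294 -0.1744  0.106 ] jaw 32.99 tilt [ 0.002
[... 498 characters left out ...]
2.99 tilt [ 0.0024 -0.0013 -1.    ] F [-0.54 -0.52  0.96] w 0.0001 q6 -1.11
jaw 82.13521102434588 row [0.13, -13.11, 3.54, -49.14, 0.01, 0.16]
jaw 262.1352110243459 row [0.13, -13.11, 3.54, 130.86, 0.19, -0.01]
0
t 59.27 pos [ 0.4294 -0.1744  0.106 ] jaw 32.99 tilt [ 0.0024 -0.0013 -1.    ] F [-0.54 -0.52  0.96] w 0.0001 q6 -1.11
jaw 85.0 row [0.14, -13.61, 4.03, -52.01, 0.01, 0.16]
jaw 265.0 row [0.14, -13.61, 4.03, 127.99, 0.19, -0.01]
-0.02
t 59.27 pos [ 0.4294 -0.1744  0.106 ] jaw 32.99 tilt [ 0.0024 -0.0013 -1.    ] F [-0.54 -0.52  0.96] w 0.0001 q6 -1.11
jaw 86.14591559026164 row [0.14, -13.8, 4.24, -53.16, 0.01, 0.16]
jaw 266.14591559026167 row [0.14, -13.8, 4.24, 126.84, 0.19, -0.01]
```

```bash
python3 -m crank '[[0,-1.2,0,0,0,0,0],[0,-2.2,0,-2,0,0,0],[0,-3.5,0,-7,0,0,0],[0,-5,0,-13,0,0,0],[0,-6.3,0,-18,0,0,0]]' 30
python3 - <<'E'
from h import *
Hg=np.array([.565,-.1285])
def tgt(open_rad,off,r=.14):
    a=np.radians(-95)-open_rad; d=np.array([np.cos(a),np.sin(a)]); n=np.array([d[1],-d[0]]); 
    return np.r_[Hg+r*d+n*off,.105],np.degrees(a)+180
for o in(.5,.35,.25,.18):
    p,j=tgt(o,.0155); print(o); go(p,j)
grab('wrist','w31.png')
E
```

```text
clock: 59.9
position: [0.4637, -0.2279, 0.1054]
ee_rot: [0.638, -0.306, 0.637, 0.305]
contact_force: [0.2, 1.3, -0.8]
width: 0.0004
0.5
t 59.9 pos [ 0.4637 -0.2279  0.1054] jaw 51.15 tilt [ 1.5e-03 -9.0e-04 -1.0e+00] F [ 0.24  1.25 -0.84] w 0.0004 q6 -1.48
jaw 56.35211024345884 row [0.04, -1.38, 0.02, -5.2, 0.01, 0.1]
jaw 236.35211024345884 row [0.04, -1.38, 0.02, 174.8, 0.15, -0.01]
0.35
t 59.9 pos [ 0.4637 -0.2279  0.1054] jaw 51.15 tilt [ 1.5e-03 -9.0e-04 -1.0e+00] F [ 0.24  1.25 -0.84] w 0.0004 q6 -1.48
jaw 64.94647717042119 row [0.05, -3.49, 0.13, -13.8, 0.0, 0.1]
jaw 244.9464771704212 row [0.05, -3.49, 0.13, 166.2, 0.14, -0.0]
0.25
t 59.9 pos [ 0.4637 -0.2279  0.1054] jaw 51.15 tilt [ 1.5e-03 -9.0e-04 -1.0e+00] F [ 0.24  1.25 -0.84] w 0.0004 q6 -1.48
jaw 70.67605512172942 row [0.05, -4.87, 0.39, -19.53, -0.0, 0.1]
jaw 250.6760551217294 row [0.05, -4.87, 0.39, 160.47, 0.14, 0.0]
0.18
t 59.9 pos [ 0.4637 -0.2279  0.1054] jaw 51.15 tilt [ 1.5e-03 -9.0e-04 -1.0e+00] F [ 0.24  1.25 -0.84] w 0.0004 q6 -1.48
jaw 74.68675968764518 row [0.05, -5.82, 0.64, -23.54, -0.01, 0.1]
jaw 254.68675968764518 row [0.05, -5.82, 0.64, 156.46, 0.14, 0.01]
```

View pics/w31.png

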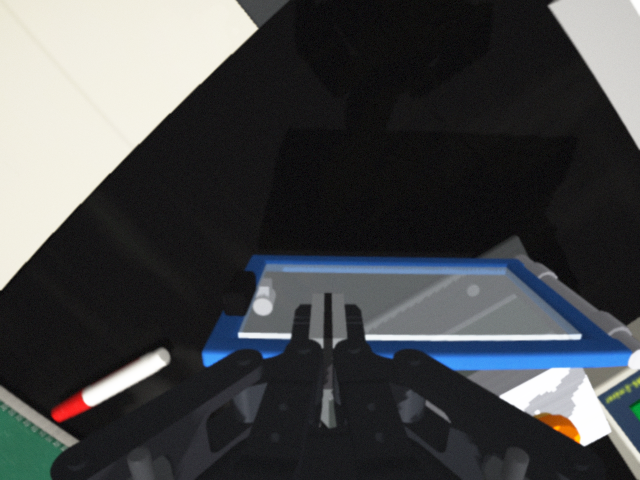

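```bash
python3 -m crank '[[0,-1.3,0,-5,0,0,0],[0,-2.4,0,-9,0,0,0],[0,-3.5,0.1,-14,0,0,0],[0,-4.5,0.3,-18,0,0,0],[0,-5.3,0.5,-21,0,0,0]]' 30
python3 - <<'E'
from h import *
Hg=np.array([.565,-.1285])
def tgt(open_rad,off,r=.14):
    a=np.radians(-95)-open_rad; d=np.array([np.cos(a),np.sin(a)]); n=np.array([d[1],-d[0]]); 
    return np.r_[Hg+r*d+n*off,.105],np.degrees(a)+180
for o in(.1,.05,0,-.05):
    p,j=tgt(o,.0155); print(o); go(p,j)
E
```

```text
clock: 60.58
position: [0.5076, -0.2569, 0.1052]
ee_rot: [0.572, -0.416, 0.572, 0.415]
contact_force: [-0.2, 0.4, 0.1]
width: -0.0
0.1
t 60.58 pos [ 0.5076 -0.2569  0.1052] jaw 72.01 tilt [ 7.e-04 -7.e-04 -1.e+00] F [-0.17  0.38  0.06] w -0.0 q6 -1.85
jaw 79.27042204869176 row [0.02, -1.73, -0.1, -7.26, -0.03, 0.05]
jaw 259.2704220486918 row [0.02, -1.73, -0.1, 172.74, 0.07, 0.04]
0.05
t 60.58 pos [ 0.5076 -0.2569  0.1052] jaw 72.01 tilt [ 7.e-04 -7.e-04 -1.e+00] F [-0.17  0.38  0.06] w -0.0 q6 -1.85
jaw 82.13521102434588 row [0.02, -2.43, -0.07, -10.12, -0.03, 0.05]
jaw 262.1352110243459 row [0.02, -2.43, -0.07, 169.88, 0.07, 0.04]
0
t 60.58 pos [ 0.5076 -0.2569  0.1052] jaw 72.01 tilt [ 7.e-04 -7.e-04 -1.e+00] F [-0.17  0.38  0.06] w -0.0 q6 -1.85
jaw 85.0 row [0.02, -3.13, -0.0, -12.99, -0.03, 0.05]
jaw 265.0 row [0.02, -3.13, -0.0, 167.01, 0.07, 0.05]
-0.05
t 60.58 pos [ 0.5076 -0.2569  0.1052] jaw 72.01 tilt [ 7.e-04 -7.e-04 -1.e+00] F [-0.17  0.38  0.06] w -0.0 q6 -1.85
jaw 87.86478897565411 row [0.03, -3.83, 0.09, -15.85, -0.03, 0.05]
jaw 267.8647889756541 row [0.03, -3.83, 0.09, 164.15, 0.07, 0.05]
```

```bash
python3 -m crank '[[0,-0.7,0,-3,0,0,0],[0,-1.4,0,-6,0,0,0],[0,-2,0,-8,0,0,0],[0,-2.6,0,-11,0,0,0],[0,-3.1,0,-13,0,0,0]]' 30
python3 -m crank '[[0,-0.1,0,0,0,0,0],[0,-0.2,0,0,0,0,0]]' 30
```

```text
clock: 61.2
position: [0.5341, -0.2652, 0.1049]
ee_rot: [0.52, -0.476, 0.522, 0.48]
contact_force: [-4.0, 1.2, 3.3]
width: 0.0004
clock: 61.45
position: [0.5387, -0.266, 0.1049]
ee_rot: [0.522, -0.478, 0.521, 0.477]
contact_force: [-1.2, 0.2, -0.8]
width: -0.0001
```

```bash
python3 -m crank '[[0,-0.15,0,0,0,0,0],[0,-0.3,0,0,0,0,0],[0,-0.3,0,0,0,0,0]]' 30
python3 - <<'E'
from h import *
grab('wrist','w32.png')
E
```

```text
clock: 61.82
position: [0.5398, -0.2661, 0.1049]
ee_rot: [0.52, -0.477, 0.522, 0.479]
contact_force: [-6.4, 0.0, 3.4]
width: -0.0
```

View pics/w32.png

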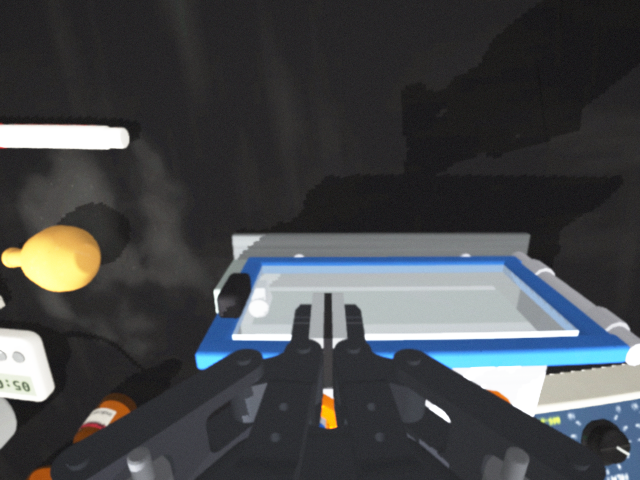

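```bash
python3 -m crank '[[0,-0.2,0,0,0,0,0],[0,-0.4,0,0,0,0,0],[0,-0.4,0,0,0,0,0]]' 30
```

```text
clock: 62.25
position: [0.5399, -0.2661, 0.1049]
ee_rot: [0.518, -0.475, 0.524, 0.481]
contact_force: [-12.5, -1.1, 9.0]
width: 0.0001
```

```bash
python3 -m crank '[[0,0.8,0,0,0,0,0],[0,3,0,0,0,0,0],[0,6,0,0,0,0,0],[-5,7,0,0,0,0,0],[-10,8,0,0,0,0,0]]' 30
python3 -m crank '[[-6,6,0,0,0,0,0],[-10,12,6,0,0,0,0],[-10,17,12,0,0,0,0],[-10,17,12,0,0,0,0],[-10,17,12,0,0,0,0]]' 30
python3 - <<'E'
from h import *
im=grab('top','t6.png'); im=grab('scene','s6.png'); cv2.imwrite('pics/s6z.png',cv2.resize(im['color'][180:330,180:430],None,fx=3.2,fy=3.2)); grab('wrist','w33.png')
go([.4,0,.3],85)
E
```

```text
clock: 62.88
position: [0.4657, -0.2593, 0.2056]
ee_rot: [0.522, -0.478, 0.521, 0.478]
contact_force: [0.3, 0.2, 0.4]
width: 0.0001
clock: 63.5
position: [0.3054, -0.1228, 0.3062]
ee_rot: [0.522, -0.48, 0.52, 0.477]
contact_force: [1.5, -0.5, 0.7]
width: 0.0
t 63.65 pos [ 0.3079 -0.1258  0.3051] jaw 85.0 tilt [ 0.0023 -0.0012 -1.    ] F [ 0.18  0.03 -0.15] w -0.0004 q6 -2.08
jaw 85 row [0.51, -8.08, 13.33, 0.0, -0.06, 0.14]
jaw 265 row [0.51, -8.08, 13.33, -180.0, -0.21, -0.09]
```

View pics/t6.png

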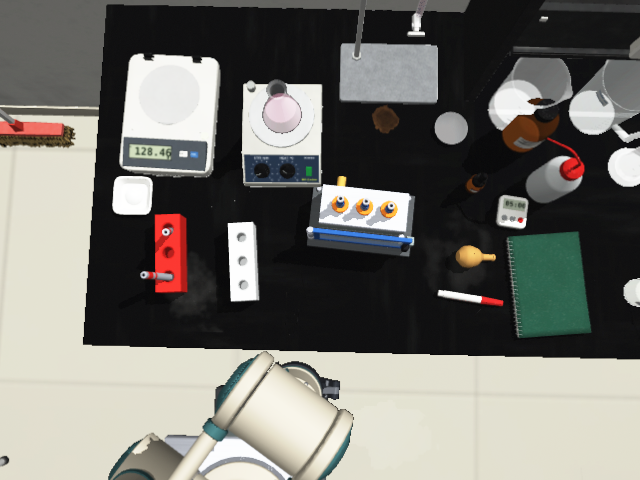

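View pics/s6z.png

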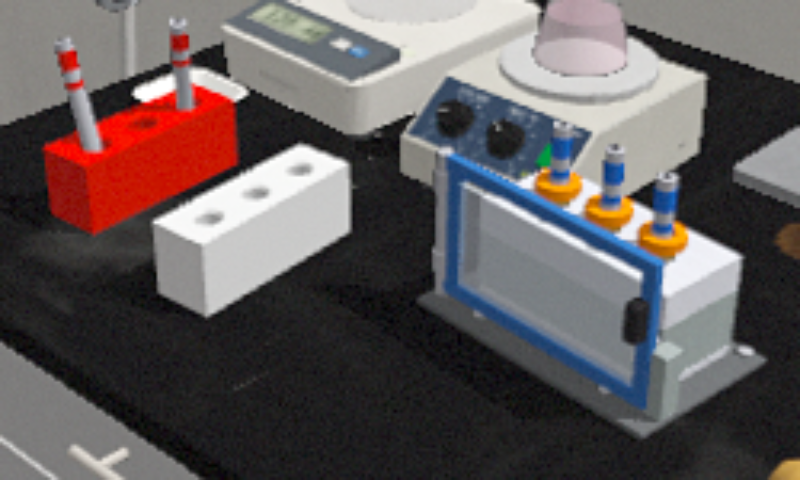

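View pics/w33.png

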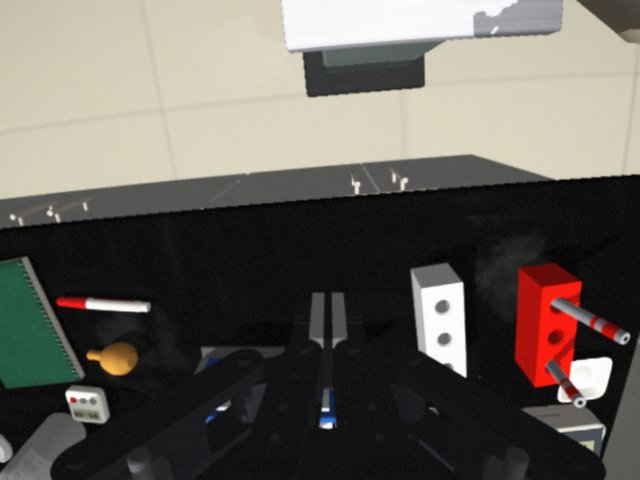

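Everything looks right; a last numeric check of guard angle, tube tops and collars.

```bash
python3 -m crank '[[0,0,0,0,0,0,0],[0,0,0,0,0,0,0],[0,0,0,0,0,0,0],[0,0,0,0,0,0,0]]'
python3 - <<'E'
from h import *
t=grab('top'); h=cv2.cvtColor(t['color'],cv2.COLOR_BGR2HSV).astype(int); m=(h[...,0]>95)&(h[...,0]<125)&(h[...,1]>110)&(h[...,2]>140)
m[:, :300]=0; m[:222]=0
ys,xs=np.nonzero(m)
P=plane(t,np.c_[xs,ys],.122)[:,:2]; c=P.mean(0); u=np.linalg.svd(P-c)[2][0]; u*=np.sign(u[1]); print('door line deg',np.degrees(np.arctan2(u[1],u[0])),'centre',c)
d=np.array([.6222,-.1848])-np.array([.614,-.2789]); print('ports line deg',np.degrees(np.arctan2(d[1],d[0])))
cl=collars(t,.1,40);print(cl)
sc=grab('scene'); H,S,V=hsvm(sc); 
M=np.array([.6183,-.2327]);ey=np.array([.0872,.9962])
for k in(-1,0,1):
    q=M+.048*k*ey; print('pred top px if home',proj(sc,[*q,.142])[0].round(1),'2.5mm higher',proj(sc,[*q,.1445])[0].round(1),'collar',proj(sc,[*q,.1])[0].round(1))
cv2.imwrite('pics/s7.png',cv2.resize(sc['color'][210:270,340:400],None,fx=12,fy=10,interpolation=cv2.INTER_CUBIC))
E
```

```text
clock: 64.15
position: [0.307, -0.1253, 0.3046]
ee_rot: [0.521, -0.477, 0.521, 0.478]
contact_force: [-0.5, -0.7, 0.4]
width: 0.0002
door line deg 85.10902805350653 centre [ 0.55715179 -0.22669759]
ports line deg 85.01974965958715
[(0.6114, -0.2787, 0.0163), (0.6156, -0.2313, 0.0162), (0.6193, -0.1837, 0.0163)]
pred top px if home [388.9 234.4] 2.5mm higher [389.  233.3] collar [387.2 251.8]
pred top px if home [371.8 226.2] 2.5mm higher [371.9 225.2] collar [370.4 243.3]
pred top px if home [355.6 218.6] 2.5mm higher [355.6 217.5] collar [354.6 235.3]
```

View pics/s7.png

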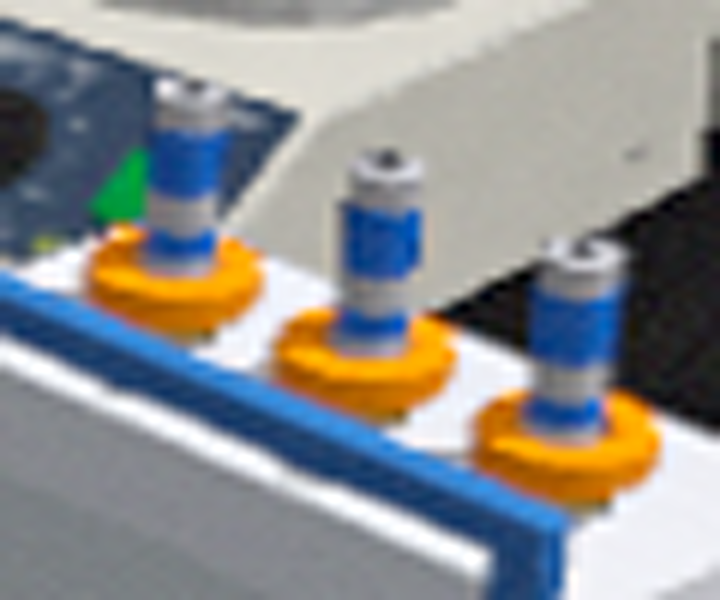

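```bash
python3 -c "
from rig import manip
print(manip.sign_off())"
```

```text
the job is handed in; nothing more can be done
None
```

The job is done and handed in at about 64 s. I moved both used tubes (from ports 1 and 2; port 3 was empty) into the red rack. The three fresh tubes are pushed home in ports 1 to 3, and I shut the guard last.

**Checks that agree:**
- **Fresh tubes:** each met a hard stop at the same height (tool at about 0.109 m), which puts the lower ends at about 12 mm. The tube tops in the scene picture match the home position to about half a pixel, and the three collars look alike and up. I did not tug the tubes to test the locks.
- **Guard:** it stopped hard at 12 N. Its line is at 85.1° against 85.0° for the port row, so it is shut to within about 0.002 rad.
- **Surroundings:** the pen and bulb look unmoved, and the gripper was clear of everything.

**Checks that were less tidy:**
- **Red rack:** it was knocked about 25 mm aside during the run, after both used tubes were in. Both still stand in their holes but lean. I measured roughly 14° and 16° of lean by two-view triangulation (limit 20°). The hole geometry should only allow about 14°.
- **Top camera:** it places the collars 2 to 3 mm off the wrist camera in x, roughly the stated calibration error. I used the wrist camera values.

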